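# Load and index the reagent carousel

### The arm

A 7-joint arm with a two-finger parallel gripper is mounted at the origin on the work surface; the furniture and walls round the work are solid. World frame = base frame: x ahead of the robot, y to its left, z up, the work surface at z = 0. Lengths are in m, angles in rad, forces in N, time in s.
With the tool pointing down it reaches from about 0.425 to 1.025 m from the base axis. Payload 9.4 kg.
Tool frame: the origin (TCP) lies at the very end of the fingers, on their centre line; the grasp point (between the pads) lies 19 mm behind it; z points along the fingers, y is the line along which they close (so a half turn about z gives the same grasp; the last joint's range is limited). The gripper opens to 93 mm and grips with 3 to 60 N. Pads are 15 mm wide; open, the fingers measure 128 mm over their backs; the gripper's body (75 mm by 188 mm) begins 65 mm behind the grasp point.
Start: joints at [1.233, 0.599, -0.003, 1.599, 0.002, 0.943, -0.08], TCP at [0.187, -0.7, 0.219] pointing down, gripper open.
Joint ranges: [-2.57, 2.57], [-0.35, 1.97], [-1.29, 1.29], [0.11, 2.56], [-1.05, 4.19], [0.11, 1.86], [-2.63, 2.63]. Speed limits (rad/s): [2.22, 2.22, 3.01, 3.01, 3.14, 3.14, 3.14].

### API

Orientations are given as a 3x3 rotation matrix whose columns are the frame's x, y, z axes.
In Python, from bench import observe, grab_frame, camera_model, r gives the robot as it stands. The module is installed in compiled form; this text tells all that it offers.
- The arm moves only by the tool move_arm, never from a script. Its argument "plan" is one flat list of numbers, 6 for each row, row after row: the shift along the tool's x, y, z in cm, then the turn, a rotation vector about the tool's x, y, z in rad. In form: [tx, ty, tz, rx, ry, rz, tx, ty, tz, rx, ry, rz, ...]. A call has 1 to 10 rows; each row shifts and turns the commanded pose from where the row before left it, along the tool's axes as they then stand; what a row does not reach is not made up. A row lasts 1/10 s, in which the tool goes at most 50 mm and 8.59 degrees, less where a joint would pass 70% of its speed; a pose out of reach is approached as far as the arm can. A call is refused whole if a number of a shift passes 5 or a number of a turn 0.15, either way. A call with a gripper value outside its range is refused whole. "hand" is the opening, from 0 (shut) to 1 (fully open), set as the call begins (left out, the last holds). The fingers move at their own pace and stop on an object; "grip_force" is the grip in N (left out, the last holds). Time passes only in rows, so rows that do not move let the fingers close. It gives the time, the measured TCP pose, the force, the opening and the grip force at its end, in the units of the state.
- observe(): the state, without advancing time (a new reading comes with each control period).
- grab_frame(name): name is "side" or "top" or "wrist"; returns the picture (480x640x3 uint8, red, green, blue); there is no depth.
- camera_model(name): a dict with "camera_matrix" (3x3 intrinsics, pixels), "dist" ([k1, k2, p1, p2, k3] as OpenCV has them; the pictures are not rectified), "pose" (4x4, takes a point from camera to world coordinates). Camera axes: x right, y down, z forward; pixel columns grow to the right and rows downward; lengths in m; the calibration is good to about 2 mm. A picture is of the moment at which its call begins: read the wrist's pose just before it. camera_model takes no time and is no camera call; for the wrist camera it gives the pose at the moment of the call.
- r.hand_in(): hands the job in; it is judged then, once.
The state is a dict: "time_s": time; "qpos": joint angles; "joint_vel": joint speeds; "joint_efforts": joint torques, N m; "eef_pos": TCP position; "ee_rot": TCP orientation; "contact_force": force on the tool from outside, world axes, zero at the start; "moment": the same for the moment, N m; "gripper_width": finger opening in m; "grip_force": force on a finger pad.
Only numpy, scipy, OpenCV 4.12 (cv2) and the standard library are available. Lean on these libraries where they do the work, as an engineer would, in place of code of your own. Each camera call takes 0.05 s, during which the arm holds its last target. There are 200 camera calls.

### The job

Load every reagent vial that stands in the green rack, upright, into the reagent carousel, one to a pocket, through the loading port in its clear hood. After each vial draw the spring pin of the crank, swing the crank counter-clockwise to the next hole and let the pin drop fully home there, so that in the end an empty pocket stands beneath the port; then seat the blue lid on the port, flat and fully down, and leave the amber bottle and the stamp where they are.

Things in the scene. Friction and masses are not known exactly. Their poses are not given: they have to be found in the camera images.
- port (a point): centre of the loading port, at the hood's top face: opening 60 mm (x) by 90 mm (y) in the 5 mm clear hood of the white carousel unit (216 mm square housing, hood top 91 mm above desk, fixed). x points to the carousel axis, 70 mm on; z up. The pocket at the port is exactly beneath while the pin is home; its floor is 77 mm below. The crank axis lies 70 mm along x and 172 mm along y from here
- crank_axis (a point): point on the vertical crank axis at the top face of the round aluminium index plate (116 mm diameter, top 75 mm above the desk) beside the housing. Axes parallel to the port's. The plate has 6 holes 60 degrees apart on a circle of 42 mm radius, the first toward this point's -x
- pin_knob (a point): centre of the red round knob of the spring index pin (23 mm diameter, 26 mm tall) at the end of the dark crank arm, 42 mm from the crank axis. Pin home: 37 mm above the index plate, 112 mm above the desk. Below the knob are 10 mm of free room above the crank arm. It can be gripped from above in any direction
- pin (a joint): how far the spring pin is drawn up, m: 0 = fully home in a hole, 0.018 = top stop. It clears the plate from 0.008; resting on the plate between holes it reads about 0.008. Spring 3 N at home, 6.6 N at the top stop. Released within about 3 mm of a hole its round foot drops in and centres itself
- crank (a joint): crank angle, rad: 0 at the first hole, growing counter-clockwise seen from above; a hole at every 1.047, 0 to 5.236; stops at -0.15 and 5.4. At angle a the knob stands in direction pi + a about the crank_axis z. It turns the carousel one to one, same way: one hole brings the next pocket to the port. Locked while the pin is home; turns easily while it is drawn
- lid_grip (a point): in the white grip bar of the loose blue port lid (0.12 kg), 36 mm above the lid's underside. Bar 14 mm thick (x), 50 mm long (y), top at 47 mm, on a plate 74 x 104 x 5 mm (x, y; top at 11 mm) with a 52 x 82 x 6 mm plug beneath that fits the port. Seated: plate flat on the hood, its long side along the port's, this point 30 mm above the hood's top; either way round
- vial_1_mid (a point): middle (32 mm above its base) of a dropper vial with white body and blue dropper cap, 64 mm tall, 22 g; body diameter 24 mm up to 46 mm, cap about 16 mm wide above that; z along it, upright. It stands in the rack or may be absent
- vial_2_mid (a point): middle (32 mm above its base) of a dropper vial with white body and yellow dropper cap, 64 mm tall, 22 g; body diameter 24 mm up to 46 mm, cap about 16 mm wide above that; z along it, upright. It stands in the rack or may be absent
- vial_3_mid (a point): middle (32 mm above its base) of a dropper vial with white body and red dropper cap, 64 mm tall, 22 g; body diameter 24 mm up to 46 mm, cap about 16 mm wide above that; z along it, upright. It stands in the rack or may be absent
- vial_4_mid (a point): middle (32 mm above its base) of a dropper vial with white body and blue dropper cap, 64 mm tall, 22 g; body diameter 24 mm up to 46 mm, cap about 16 mm wide above that; z along it, upright. It stands in the rack or may be absent
- vial_5_mid (a point): middle (32 mm above its base) of a dropper vial with white body and yellow dropper cap, 64 mm tall, 22 g; body diameter 24 mm up to 46 mm, cap about 16 mm wide above that; z along it, upright. It stands in the rack or may be absent
- pocket_0 (a point): centre of the floor of carousel pocket 0: 30 x 30 mm inside, walls 26 mm high, floor 14 mm above the desk, all pockets empty at the start; turns with the carousel; it is beneath the port at crank angle 0 x 1.047
- pocket_1 (a point): centre of the floor of carousel pocket 1: 30 x 30 mm inside, walls 26 mm high, floor 14 mm above the desk, all pockets empty at the start; turns with the carousel; it is beneath the port at crank angle 1 x 1.047
- pocket_2 (a point): centre of the floor of carousel pocket 2: 30 x 30 mm inside, walls 26 mm high, floor 14 mm above the desk, all pockets empty at the start; turns with the carousel; it is beneath the port at crank angle 2 x 1.047
- pocket_3 (a point): centre of the floor of carousel pocket 3: 30 x 30 mm inside, walls 26 mm high, floor 14 mm above the desk, all pockets empty at the start; turns with the carousel; it is beneath the port at crank angle 3 x 1.047
- pocket_4 (a point): centre of the floor of carousel pocket 4: 30 x 30 mm inside, walls 26 mm high, floor 14 mm above the desk, all pockets empty at the start; turns with the carousel; it is beneath the port at crank angle 4 x 1.047
- pocket_5 (a point): centre of the floor of carousel pocket 5: 30 x 30 mm inside, walls 26 mm high, floor 14 mm above the desk, all pockets empty at the start; turns with the carousel; it is beneath the port at crank angle 5 x 1.047
- rack_floor (a point): middle of the floor of the loose green rack (0.5 kg, 222 x 38 mm, 31 mm tall) the vials stand in: 5 pockets in a row along x, 42 mm apart, 30 x 30 mm inside, floor 5 mm above the desk, walls 26 mm higher
- bottle_mid (a point): bystander: amber glass bottle, 52 mm diameter, 110 mm tall; its middle
- stamp_mid (a point): bystander: wooden-knobbed hand stamp, 27 x 46 mm, 70 mm tall; its middle
Not all that is in view belongs to the job. There is more than one size of the part that bears lid_grip; the job needs the larger.

How it is judged:
By the outcome, as a careful person would: the job done as asked, in the order asked, and still so for the second after the job is handed in, with the robot touching nothing.
Of vial_1, vial_2, vial_3, vial_4, vial_5 only 3 to 4 are there at a start; the rules pass over those that are not, and their reading is None.
At some moment in a run one of lid, rack may be knocked a few centimetres aside while the robot is not near it.
It also fails if it takes over 210 s, if anything falls off the work surface, if the arm or the gripper's body presses on something with over 40 N, if the wrist force passes 120 N, or if a joint passes its speed limit or range.

## Working session

There is one attempt and no reset: what is moved stays moved. The work goes in short steps, Python scripts to look and compute and a tool call to move; the robot and the scene stay as the last step left them, time stands still between calls to the robot, and variables do not carry over. Pictures are saved under pics/ and viewed, at most 14 in all, crops included, and the job is handed in when it is done.

Besides the shell and the picture viewer there is one more tool, called after "Call:" as name(argument=value, ...) on one line, values as JSON. move_arm: Moves the arm, as the interface text tells. Its arguments: {"type":"object","properties":{"plan":{"type":"array","items":{"type":"number"}},"hand":{"type":"number"},"grip_force":{"type":"number"}},"required":["plan"]}

```bash
mkdir -p pics; cat > h.py <<'E'
import numpy as np, cv2
from bench import observe, grab_frame, camera_model, r
def save(im,n): cv2.imwrite('pics/'+n,cv2.cvtColor(im,cv2.COLOR_RGB2BGR))
def ray(m,uv):
    p=cv2.undistortPoints(np.array([[uv]],float),np.array(m['camera_matrix']),np.array(m['dist']))[0,0]
    T=np.array(m['pose']); return T[:3,3],T[:3,:3]@np.array([p[0],p[1],1.])
def onz(m,uv,z):
    o,d=ray(m,uv); return o+d*(z-o[2])/d[2]
def proj(m,P):
    T=np.linalg.inv(np.array(m['pose'])); 
    q=cv2.projectPoints(np.atleast_2d(P).astype(float),cv2.Rodrigues(T[:3,:3])[0],T[:3,3],np.array(m['camera_matrix']),np.array(m['dist']))[0]
    return q[:,0]
def tri(m1,a,m2,b):
    o1,d1=ray(m1,a);o2,d2=ray(m2,b)
    s=np.linalg.lstsq(np.c_[d1,-d2],o2-o1,rcond=None)[0]
    p,q=o1+d1*s[0],o2+d2*s[1]; return (p+q)/2,np.linalg.norm(p-q)
E
python3 - <<'E'
from h import *
np.set_printoptions(precision=4,suppress=True)
s=observe(); print(s)
for n in('top','side'):
    save(grab_frame(n),n+'1.png'); print(n,camera_model(n))
print(camera_model('wrist'))
E
```

```text
{'time_s': 0.0, 'qpos': array([ 1.2333,  0.6001, -0.0025,  1.6001,  0.0018,  0.9429, -0.0798]), 'joint_vel': array([ 0.0006,  0.0013, -0.0007,  0.0002,  0.0012,  0.0015, -0.001 ]), 'joint_efforts': array([ -0.001 , -76.5078,   1.4966, -25.2355,  -0.0525,   0.017 ,
         0.0002]), 'eef_pos': array([ 0.1868, -0.7   ,  0.2178]), 'ee_rot': array([[ 0.9662,  0.2579, -0.0005],
       [ 0.2579, -0.9662,  0.0014],
       [-0.0001, -0.0015, -1.    ]]), 'contact_force': array([-0.0377,  0.1593,  0.5164]), 'moment': array([-0.0118,  0.0242, -0.0295]), 'grip_force': 0.0, 'gripper_width': 0.09272929768259029}
top {'camera_matrix': array([[615.043 ,   0.    , 327.2378],
       [  0.    , 615.043 , 229.654 ],
       [  0.    ,   0.    ,   1.    ]]), 'dist': array([-0.1924,  0.    ,  0.    ,  0.    ,  0.    ]), 'pose': array([[ 0.0058, -0.994 ,  0.1091,  0.3161],
       [-1.    , -0.0067, -0.0073, -0.1863],
       [ 0.008 , -0.109 , -0.994 ,  1.5988],
       [ 0.    ,  0.    ,  0.    ,  1.    ]])}
side {'camera_matrix': array([[462.0935,   0.    , 312.0225],
       [  0.    , 462.0935, 239.8375],
       [  0.    ,   0.    ,   1.    ]]), 'dist': array([0.0074, 0.    , 0.    , 0.    , 0.    ]), 'pose': array([[-0.9443, -0.2009,  0.2605,  0.1489],
       [-0.329 ,  0.5677, -0.7547,  0.7137],
       [ 0.0037, -0.7984, -0.6022,  0.8242],
       [ 0.    ,  0.    ,  0.    ,  1.    ]])}
{'camera_matrix': array([[418.3425,   0.    , 321.5106],
       [  0.    , 418.3425, 242.6698],
       [  0.    ,   0.    ,   1.    ]]), 'dist': array([-0.0788,  0.    ,  0.    ,  0.    ,  0.    ]), 'pose': array([[ 0.2583, -0.9252, -0.278 ,  0.2648],
       [-0.966 , -0.2481, -0.072 , -0.6798],
       [-0.0024,  0.2871, -0.9579,  0.3834],
       [ 0.    ,  0.    ,  0.    ,  1.    ]])}
```

View pics/top1.png

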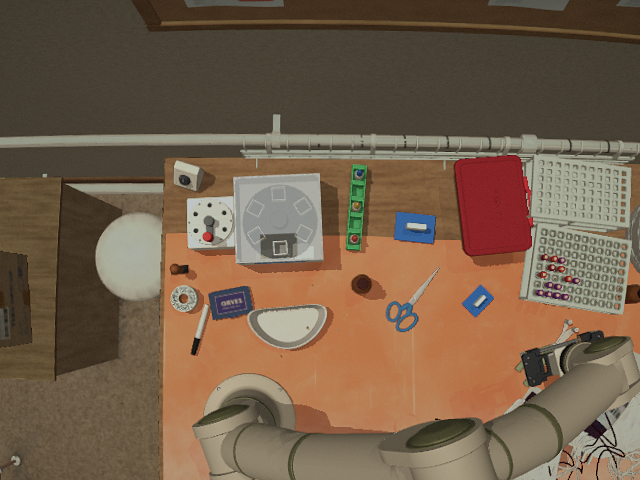

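View pics/side1.png

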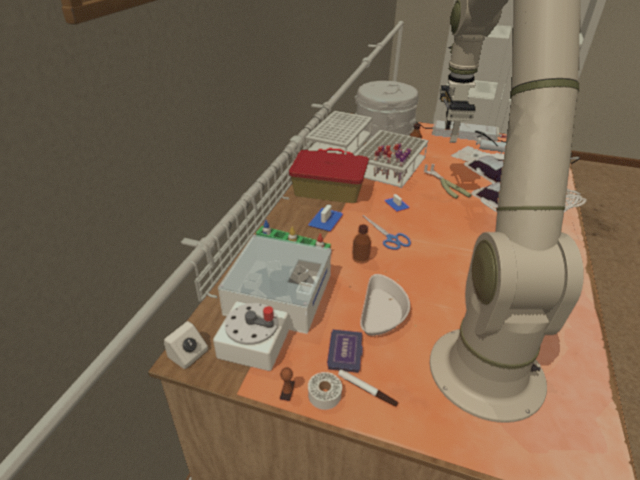

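Top view: the rack (357,208) holds three vials: blue (359,174), yellow (357,206) and red (354,238). The knob is at (208,237) with the crank at angle 0, and the port is at about (280,244). Candidates for the lid are the blue part at (415,227), which is larger, and the one at (479,300), which is smaller, so I choose (415,227). The bottle is at (361,284) and the stamp at (178,268). The red box and tube racks are clutter.

```bash
cat >> h.py <<'E'
def blobs(im,lo,hi,amin=15,roi=None):
    h=cv2.cvtColor(im,cv2.COLOR_RGB2HSV); m=cv2.inRange(h,np.array(lo),np.array(hi))
    if roi is not None:
        k=np.zeros_like(m);x0,y0,x1,y1=roi;k[y0:y1,x0:x1]=1;m*=k
    cs,_=cv2.findContours(m,cv2.RETR_EXTERNAL,cv2.CHAIN_APPROX_NONE)
    return sorted([(cv2.contourArea(c),cv2.minAreaRect(c),c) for c in cs if cv2.contourArea(c)>amin],key=lambda t:-t[0])
E
python3 - <<'E'
from h import *
np.set_printoptions(precision=4,suppress=True)
im=grab_frame('top');m=camera_model('top')
for n,lo,hi,roi,z in [('rackgreen',(45,100,40),(80,255,255),(340,160,375,255),.031),('lidblue',(100,120,60),(120,255,255),(385,200,445,250),.011),('capblue',(100,120,40),(125,255,255),(345,160,372,190),.06),('capyel',(12,110,90),(32,255,255),(348,198,366,214),.06),('capred',(0,150,80),(8,255,255),(345,228,364,248),.06),('knob',(0,150,80),(8,255,255),(195,225,222,248),.125)]:
    for a,rr,c in blobs(im,lo,hi,8,roi)[:3]:
        print(n,a,rr[0],rr[1],rr[2],onz(m,rr[0],z))
        if n in('lidblue','rackgreen'): print('  corners',[onz(m,p,z)[:2] for p in cv2.boxPoints(rr)])
for n,uv,z in [('h1',(235,177),.091),('h2',(320,174),.091),('h3',(323,262),.091),('h4',(237,264),.091),('plate',(209,222),.075)]: print(n,onz(m,uv,z))
cr=np.hstack([cv2.resize(im[155:275,160:300],None,fx=2.8,fy=2.8,interpolation=2),cv2.resize(im[155:275,335:475],None,fx=2.8,fy=2.8,interpolation=2)]);save(cr,'crop1.png')
E
```

```text
rackgreen 1195.0 (355.86212158203125, 206.9518585205078) (15.258491516113281, 85.68084716796875) 4.316027641296387 [ 0.5476 -0.2713  0.031 ]
  corners [array([ 0.4385, -0.2436]), array([ 0.6614, -0.2599]), array([ 0.6587, -0.2996]), array([ 0.4358, -0.2826])]
lidblue 1009.5 (414.52740478515625, 227.23974609375) (39.20445251464844, 27.584440231323242) 6.009006023406982 [ 0.4983 -0.4259  0.011 ]
  corners [array([ 0.4674, -0.3707]), array([ 0.5394, -0.3788]), array([ 0.5295, -0.4817]), array([ 0.4572, -0.4731])]
capblue 17.5 (359.0, 172.5) (5.0, 4.0) 90.0 [ 0.6322 -0.2778  0.06  ]
capyel 23.5 (356.5, 205.0) (6.0, 5.0) 90.0 [ 0.5483 -0.2713  0.06  ]
capred 17.5 (354.0000305175781, 238.00003051757812) (5.366562843322754, 4.472135543823242) 63.43495178222656 [ 0.4644 -0.2651  0.06  ]
knob 53.5 (207.0, 236.5) (9.0, 8.0) 90.0 [0.4593 0.094  0.125 ]
h1 [0.6126 0.0341 0.091 ]
h2 [ 0.6212 -0.1785  0.091 ]
h3 [ 0.4017 -0.1875  0.091 ]
h4 [0.3951 0.0241 0.091 ]
plate [0.5007 0.0994 0.075 ]
```

View pics/crop1.png

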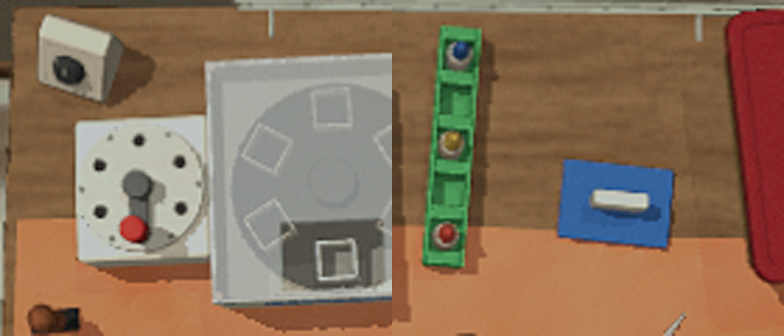

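```bash
cat > d.py <<'E'
# d.py: x y z psi [more targets] -> shifts (cm, tool axes AFTER turning) and turn about tool z
import sys
from h import *
def delta(t,p,R):
    psi=np.arctan2(R[1,0],R[0,0]); th=psi-t[3]
    c,s=np.cos(t[3]),np.sin(t[3]); Rt=np.array([[c,s,0],[s,-c,0],[0,0,-1]])
    err=cv2.Rodrigues(R.T@Rt)[0].ravel()
    return Rt.T@(np.array(t[:3])-p)*100,err,Rt
if __name__=='__main__':
    s=observe(); p,R=s['eef_pos'],s['ee_rot']; print('t',round(s['time_s'],2),'p',p.round(4),'w',round(s['gripper_width'],4))
    a=np.array(sys.argv[1:],float).reshape(-1,4)
    for t in a:
        sh,e,Rt=delta(t,p,R); print(t,'shift cm',sh.round(2),'turn',e.round(3)); p,R=t[:3],Rt
E
python3 d.py -- 2>/dev/null; python3 d.py 0.464 -0.265 0.2 -0.07
```

```text
t 0.15 p [ 0.1869 -0.7001  0.218 ] w 0.0931
t 0.15 p [ 0.1869 -0.7001  0.218 ] w 0.0931
[ 0.464 -0.265  0.2   -0.07 ] shift cm [ 24.6  -45.35   1.8 ] turn [-0.001  0.     0.331]
```

Call:
move_arm(plan=[0,0,0,0,0,0.11,0,0,0,0,0,0.11,0,0,0,0,0,0.11,2,-3.7,0.15,0,0,0,2,-3.7,0.15,0,0,0,2,-3.7,0.15,0,0,0,2,-3.7,0.15,0,0,0,2,-3.7,0.15,0,0,0,2,-3.7,0.15,0,0,0], hand=0.6)

```text
time_s: 1.05
eef_pos: [0.3226, -0.4857, 0.2095]
ee_rot: [[0.998, -0.069, -0.0], [-0.069, -0.998, 0.0], [-0.0, -0.0, -1.0]]
contact_force: [0.9, -0.3, -0.4]
gripper_width: 0.0558
grip_force: 0.0
```

Call:
move_arm(plan=[2,-3.7,0.15,0,0,0,2,-3.7,0.15,0,0,0,2,-3.7,0.15,0,0,0,2,-3.7,0.15,0,0,0,2,-3.7,0.15,0,0,0,2,-3.7,0.15,0,0,0,0,0,0,0,0,0])

```text
time_s: 1.75
eef_pos: [0.4604, -0.2686, 0.2003]
ee_rot: [[0.998, -0.061, 0.001], [-0.061, -0.998, 0.002], [0.001, -0.002, -1.0]]
contact_force: [0.1, -1.2, 0.5]
gripper_width: 0.0559
grip_force: 0.0
```

```bash
python3 d.py 0.464 -0.265 0.2 -0.07; python3 - <<'E'
from h import *
save(grab_frame('wrist'),'w1.png')
m=camera_model('wrist');print(proj(m,[[.464,-.265,.069],[.548,-.271,.069],[.632,-.278,.069]]))
E
```

```text
t 1.75 p [ 0.4604 -0.2686  0.2003] w 0.0559
[ 0.464 -0.265  0.2   -0.07 ] shift cm [ 0.34 -0.38  0.03] turn [-0.002 -0.001  0.009]
[[312.68651029 225.16447664]
 [313.0255278  105.20115968]
 [315.12487593 -29.86084151]]
```

View pics/w1.png

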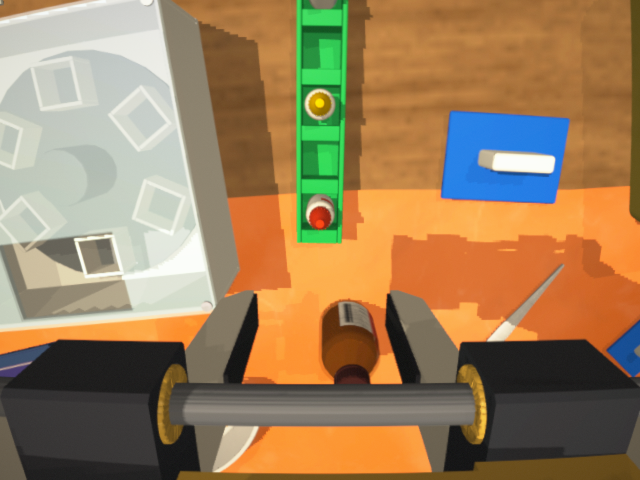

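```bash
python3 - <<'E'
from h import *
im=cv2.cvtColor(cv2.imread('pics/w1.png'),cv2.COLOR_BGR2RGB);m=camera_model('wrist')
for n,lo,hi,roi,z in [('capyel',(15,150,90),(32,255,255),(300,85,340,125),.062),('capred',(0,180,80),(4,255,255),(300,190,345,235),.062),('rack',(45,100,40),(80,255,255),(280,0,360,260),.031)]:
    for a,rr,c in blobs(im,lo,hi,40,roi)[:2]: print(n,a,rr,onz(m,rr[0],z))
# rack edges
for uv in [(297,242),(342,243),(297,100),(348,100)]: print(uv,onz(m,uv,.031))
for uv in [(320,214)]: print('body?',onz(m,uv,.051))
E
```

```text
capyel 376.5 ((319.5, 103.5), (21.0, 23.0), 0.0) [ 0.54906295 -0.27543212  0.062     ]
rack 11356.0 ((321.5, 121.0), (242.0, 51.0), 90.0) [ 0.53694661 -0.27599121  0.031     ]
(297, 242) [ 0.44073349 -0.24939141  0.031     ]
(342, 243) [ 0.43751433 -0.28688198  0.031     ]
(297, 100) [ 0.55377422 -0.25827316  0.031     ]
(348, 100) [ 0.55131501 -0.29720989  0.031     ]
body? [ 0.46794487 -0.27051621  0.051     ]
```

The wrist view shows the red cap at about (320,214), the yellow cap at (319,104) and the lid at (505,157). I'll descend on red.

```bash
python3 d.py 0.466 -0.2695 0.036 -0.08
```

```text
t 1.8 p [ 0.4586 -0.2713  0.2004] w 0.0557
[ 0.466  -0.2695  0.036  -0.08  ] shift cm [ 0.72 -0.24 16.44] turn [-0.001  0.     0.016]
```

Call:
move_arm(plan=[0.7,-0.2,0,0,0,0.016,0,0,3,0,0,0,0,0,3,0,0,0,0,0,3,0,0,0,0,0,1,0,0,0,0,0,0,0,0,0,0,0,0,0,0,0])

```text
time_s: 2.5
eef_pos: [0.4643, -0.2735, 0.1013]
ee_rot: [[0.996, -0.087, 0.0], [-0.087, -0.996, -0.0], [0.0, 0.0, -1.0]]
contact_force: [0.5, -0.2, -0.0]
gripper_width: 0.0556
grip_force: 0.0
```

```bash
python3 - <<'E'
from h import *
m=camera_model('wrist'); im=grab_frame('wrist');save(im,'w2.png')
for n,lo,hi,roi,z in [('capred',(0,180,80),(4,255,255),(200,100,440,400),.062),('rack',(45,100,40),(80,255,255),(200,0,460,400),.031)]:
    for a,rr,c in blobs(im,lo,hi,40,roi)[:2]:
        print(n,a,rr,onz(m,rr[0],z))
        if n=='rack':
            b=c[:,0]; y=b[:,1]; print('bottom',b[y.argmax()])
            for row in (150,y.max()-8):
                q=b[abs(y-row)<2][:,0]; print(row,q.min(),q.max(),onz(m,(q.min(),row),.031),onz(m,(q.max(),row),.031))
E
python3 d.py 0.466 -0.2695 0.036 -0.08
```

```text
rack 19607.5 ((304.0, 147.5), (295.0, 72.0), 90.0) [ 0.5298454  -0.26946939  0.031     ]
bottom [280 295]
150 273 340 [ 0.5300139  -0.25219961  0.031     ] [ 0.52677179 -0.28921473  0.031     ]
287 280 340 [ 0.44832825 -0.24677488  0.031     ] [ 0.44521422 -0.28318014  0.031     ]
t 2.55 p [ 0.4646 -0.2735  0.1017] w 0.0559
[ 0.466  -0.2695  0.036  -0.08  ] shift cm [ 0.1  -0.41  6.57] turn [ 0.001 -0.001 -0.006]
```

View pics/w2.png

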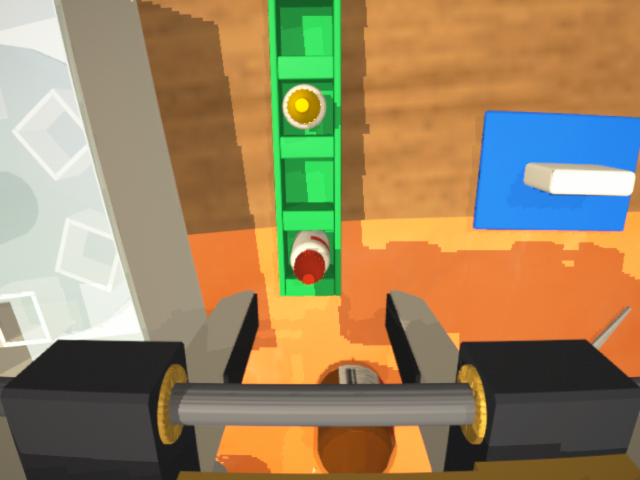

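```bash
python3 - <<'E'
from h import *
m=camera_model('wrist')
print(onz(m,(309,278),.069),onz(m,(310,262),.058),onz(m,(308,295),.031),onz(m,(304,106),.069),onz(m,(304,107),.06))
E
python3 d.py 0.468 -0.267 0.036 -0.07
```

```text
[ 0.46765978 -0.26738044  0.069     ] [ 0.47238208 -0.2680392   0.058     ] [ 0.44181187 -0.26319675  0.031     ] [ 0.55105406 -0.27294417  0.069     ] [ 0.55088157 -0.27255735  0.06      ]
t 2.55 p [ 0.4646 -0.2735  0.1017] w 0.0559
[ 0.468 -0.267  0.036 -0.07 ] shift cm [ 0.29 -0.67  6.57] turn [ 0.001 -0.001 -0.016]
```

The vial's cap is at (310,262), and the rays put it at (0.468,-0.267). I'll descend and grip.

Call:
move_arm(plan=[0.3,-0.7,0,0,0,-0.016,0,0,2.5,0,0,0,0,0,2.5,0,0,0,0,0,1.5,0,0,0,0,0,0,0,0,0])

```text
time_s: 3.05
eef_pos: [0.4677, -0.2651, 0.0349]
ee_rot: [[0.998, -0.068, -0.001], [-0.068, -0.998, 0.001], [-0.001, -0.001, -1.0]]
contact_force: [0.4, -0.4, 0.3]
gripper_width: 0.0559
grip_force: 0.0
```

Call:
move_arm(plan=[0,0,0,0,0,0,0,0,0,0,0,0,0,0,0,0,0,0,0,0,0,0,0,0,0,0,0,0,0,0,0,0,0,0,0,0], hand=0.1, grip_force=12)

```text
time_s: 3.65
eef_pos: [0.468, -0.2662, 0.036]
ee_rot: [[0.998, -0.069, 0.001], [-0.069, -0.998, -0.0], [0.001, 0.0, -1.0]]
contact_force: [0.2, 0.1, 4.5]
gripper_width: 0.022
grip_force: 12.0
```

Call:
move_arm(plan=[0,0,-2,0,0,0,0,0,-3,0,0,0,0,0,-4,0,0,0,0,0,-4,0,0,0,0,0,-3.5,0,0,-0.11,-1.5,-3,0,0,0,0,-1.5,-4,0,0,0,0,-1,-4,0,0,0,0,0,0,0,0,0,0,0,0,0,0,0,0])

```text
time_s: 4.65
eef_pos: [0.4234, -0.1572, 0.2009]
ee_rot: [[0.999, 0.043, 0.0], [0.043, -0.999, -0.0], [0.0, 0.0, -1.0]]
contact_force: [0.7, -0.4, -0.4]
gripper_width: 0.0218
grip_force: 12.0
```

```bash
python3 - <<'E'
from h import *
m=camera_model('wrist'); im=grab_frame('wrist');save(im,'w3.png')
E
python3 d.py 0.4376 -0.08 0.15 0.042
```

```text
t 4.7 p [ 0.4238 -0.1581  0.2008] w 0.0215
[ 0.4376 -0.08    0.15    0.042 ] shift cm [ 1.71 -7.74  5.08] turn [ 0.    -0.001 -0.001]
```

View pics/w3.png

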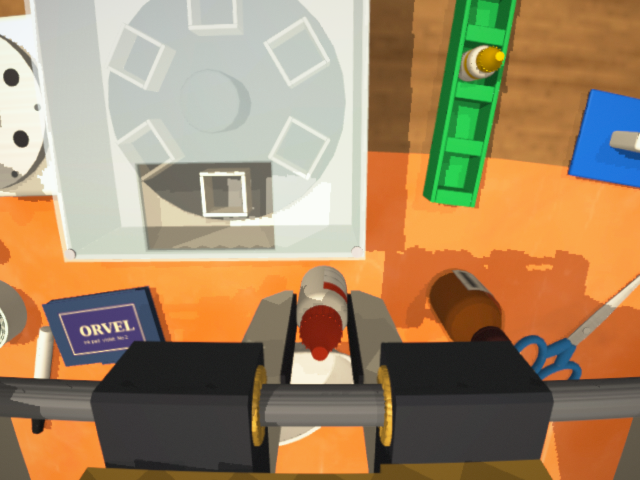

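Held vial at (323,300), upright. Port opening corners are about (139,162), (272,162), (274,250) and (147,250), with the pocket rim centred at (223,194).

```bash
python3 - <<'E'
from h import *
np.set_printoptions(precision=4,suppress=True)
m=camera_model('wrist')
P=[onz(m,u,.0885) for u in [(139,162),(272,162),(274,250),(147,250)]]
print(np.array(P),np.mean(P,0))
Q=[onz(m,u,.040) for u in [(200,172),(246,172),(247,216),(203,216)]]
print(np.array(Q),np.mean(Q,0))
S=[onz(m,u,.091) for u in [(66,261),(366,257),(368,0)]]; print(np.array(S))
print('axis',onz(m,(213,101),.03))
E
```

```text
[[ 0.4722 -0.0341  0.0885]
 [ 0.4752 -0.1233  0.0885]
 [ 0.4144 -0.1253  0.0885]
 [ 0.4106 -0.0351  0.0885]] [ 0.4431 -0.0794  0.0885]
[[ 0.4603 -0.0614  0.04  ]
 [ 0.4616 -0.0976  0.04  ]
 [ 0.4265 -0.0982  0.04  ]
 [ 0.4251 -0.0625  0.04  ]] [ 0.4434 -0.0799  0.04  ]
[[ 0.4005  0.025   0.091 ]
 [ 0.4128 -0.1895  0.091 ]
 [ 0.575  -0.1797  0.091 ]]
axis [ 0.5143 -0.0703  0.03  ]
```

```bash
python3 - <<'E'
from h import *
m=camera_model('wrist'); p=observe()['eef_pos']
print(p,onz(m,(319,354),p[2]+.033)-p, onz(m,(321,320),p[2]+.024)-p)
im=grab_frame('wrist')
for b in blobs(im,(0,180,60),(5,255,255),100,(270,250,370,370))[:2]: print(b[0],b[1])
E
python3 d.py 0.4433 -0.0797 0.15 0.045 0.4433 -0.0797 0.045 0.045
```

```text
[ 0.42377792 -0.15805956  0.2008352 ] [-0.00119529  0.00073945  0.033     ] [0.00788977 0.00040737 0.024     ]
1573.0 ((319.51763916015625, 329.72943115234375), (43.81995391845703, 48.80935287475586), 40.60129928588867)
t 4.75 p [ 0.4238 -0.1585  0.2007] w 0.0218
[ 0.4433 -0.0797  0.15    0.045 ] shift cm [ 2.3  -7.79  5.07] turn [ 0.001 -0.001 -0.005]
[ 0.4433 -0.0797  0.045   0.045 ] shift cm [ 0.   0.  10.5] turn [0. 0. 0.]
```

Call:
move_arm(plan=[1.15,-3.9,0,0,0,0,1.15,-3.9,0,0,0,0,0,0,2.5,0,0,-0.005,0,0,2.5,0,0,0,0,0,0,0,0,0,0,0,0,0,0,0])

```text
time_s: 5.35
eef_pos: [0.4432, -0.0797, 0.1505]
ee_rot: [[0.999, 0.044, -0.001], [0.044, -0.999, -0.0], [-0.001, 0.0, -1.0]]
contact_force: [-0.6, -0.2, 0.1]
gripper_width: 0.0217
grip_force: 12.0
```

```bash
python3 d.py 0.4433 -0.0797 0.0455 0.045
```

```text
t 5.35 p [ 0.4432 -0.0797  0.1505] w 0.0217
[ 0.4433 -0.0797  0.0455  0.045 ] shift cm [1.00e-02 0.00e+00 1.05e+01] turn [ 0.     0.001 -0.001]
```

Call:
move_arm(plan=[0,0,2.5,0,0,0,0,0,2.5,0,0,0,0,0,2.5,0,0,0,0,0,1.5,0,0,0,0,0,1,0,0,0,0,0,0.4,0,0,0,0,0,0,0,0,0,0,0,0,0,0,0])

```text
time_s: 6.15
eef_pos: [0.4435, -0.079, 0.0473]
ee_rot: [[0.999, 0.045, 0.001], [0.045, -0.999, -0.0], [0.001, 0.0, -1.0]]
contact_force: [0.2, 0.1, -0.7]
gripper_width: 0.0217
grip_force: 12.0
```

Call:
move_arm(plan=[0,0,0.15,0,0,0,0,0,0,0,0,0])

```text
time_s: 6.35
eef_pos: [0.4434, -0.0788, 0.0455]
ee_rot: [[0.999, 0.046, 0.001], [0.046, -0.999, -0.0], [0.001, 0.0, -1.0]]
contact_force: [0.9, -0.5, -0.6]
gripper_width: 0.0217
grip_force: 12.0
```

Call:
move_arm(plan=[0,0,0,0,0,0,0,0,0,0,0,0,0,0,0,0,0,0,0,0,0,0,0,0], hand=0.43)

```text
time_s: 6.75
eef_pos: [0.4431, -0.0788, 0.0451]
ee_rot: [[0.999, 0.046, -0.0], [0.046, -0.999, -0.0], [-0.0, 0.0, -1.0]]
contact_force: [0.7, -0.4, -1.3]
gripper_width: 0.0398
grip_force: 0.0
```

Call:
move_arm(plan=[0,0,-1.5,0,0,0,0,0,-2.5,0,0,0,0,0,-3,0,0,0,0,0,-3,0,0,0,0,0,-3,0,0,0,0,0,0,0,0,0,0,0,0,0,0,0])

```text
time_s: 7.45
eef_pos: [0.4433, -0.0788, 0.1755]
ee_rot: [[0.999, 0.046, 0.002], [0.046, -0.999, -0.0], [0.002, 0.0, -1.0]]
contact_force: [-0.2, -0.5, 0.0]
gripper_width: 0.0404
grip_force: 0.0
```

```bash
python3 d.py 0.4605 0.0935 0.17 0.045; python3 - <<'E'
from h import *
save(grab_frame('wrist')[:, :],'w4.png')
E
```

```text
t 7.45 p [ 0.4433 -0.0788  0.1755] w 0.0404
[0.4605 0.0935 0.17   0.045 ] shift cm [  2.49 -17.13   0.55] turn [ 0.    -0.002  0.001]
```

View pics/w4.png

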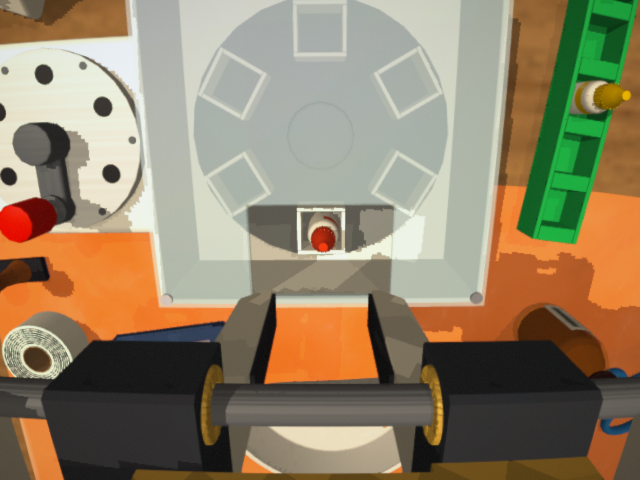

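The red vial stands in its pocket at (322,235), and the knob is at (25,220).

```bash
python3 - <<'E'
from h import *
np.set_printoptions(precision=4,suppress=True)
im=cv2.cvtColor(cv2.imread('pics/w4.png'),cv2.COLOR_BGR2RGB);m=camera_model('wrist')
# plate holes (dark), top z=.075
h=[(44,74),(102,106),(111,173),(8,176)]
P=np.array([onz(m,u,.075)[:2] for u in h]);print(P)
from scipy.optimize import least_squares
f=lambda c:np.hypot(*(P-c).T)-.042
print('axis',least_squares(f,[.505,.095]).x)
print('knobtop',onz(m,(22,222),.125),'port pred axis',.5055,.0953)
E
```

```text
[[0.545  0.0984]
 [0.5261 0.0618]
 [0.4844 0.0592]
 [0.4804 0.1318]]
axis [0.5031 0.0968]
knobtop [0.4631 0.0884 0.125 ] port pred axis 0.5055 0.0953
```

Call:
move_arm(plan=[0.55,-3.44,0,0,0,0,0.55,-3.44,0,0,0,0,0.55,-3.44,0,0,0,0,0.55,-3.44,0,0,0,0,0.55,-3.44,0,0,0,0,0,0,1.5,0,0,0,0,0,0,0,0,0,0,0,0,0,0,0])

```text
time_s: 8.3
eef_pos: [0.4618, 0.0936, 0.1591]
ee_rot: [[0.999, 0.045, -0.003], [0.045, -0.999, -0.001], [-0.003, 0.001, -1.0]]
contact_force: [-0.8, 0.2, -0.4]
gripper_width: 0.0399
grip_force: 0.0
```

```bash
python3 - <<'E'
from h import *
m=camera_model('wrist');im=grab_frame('wrist');save(im,'w5.png')
for b in blobs(im,(0,180,60),(5,255,255),100)[:3]: print(b[0],b[1],onz(m,b[1][0],.12))
print(observe()['qpos'])
E
python3 d.py 0.4628 0.094 0.095 0.045
```

```text
1660.0 ((319.76922607421875, 272.65386962890625), (41.772735595703125, 50.401851654052734), 11.309932708740234) [0.46459005 0.09456688 0.12      ]
562.0 ((568.335205078125, 281.14117431640625), (32.90279769897461, 24.15939712524414), 4.398705959320068) [ 0.46535832 -0.04017761  0.12      ]
[-0.31541948  0.39175423 -0.00626172  2.22423104  0.00523413  0.52766548
 -1.85178823]
t 8.35 p [0.4622 0.0934 0.1596] w 0.0402
[0.4628 0.094  0.095  0.045 ] shift cm [ 0.07 -0.05  6.46] turn [ 0.001  0.002 -0.   ]
```

View pics/w5.png

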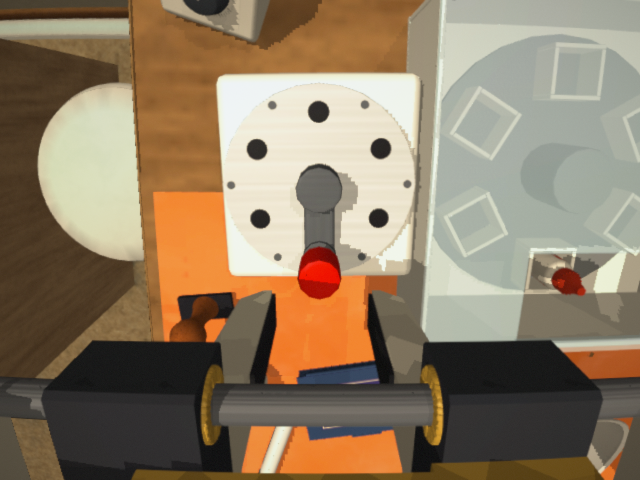

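The knob at (320,273) lies between the fingers, and the crank is at angle 0. I'll descend and grip it.

Call:
move_arm(plan=[0.12,-0.05,2,0,0,0,0,0,2,0,0,0,0,0,1.5,0,0,0,0,0,0.9,0,0,0,0,0,0,0,0,0])

```text
time_s: 8.85
eef_pos: [0.4635, 0.0941, 0.0954]
ee_rot: [[0.999, 0.045, -0.002], [0.045, -0.999, -0.001], [-0.002, 0.001, -1.0]]
contact_force: [-0.5, 0.2, -0.9]
gripper_width: 0.0399
grip_force: 0.0
```

Call:
move_arm(plan=[0,0,0,0,0,0,0,0,0,0,0,0,0,0,0,0,0,0,0,0,0,0,0,0,0,0,0,0,0,0], hand=0.1, grip_force=40)

```text
time_s: 9.35
eef_pos: [0.4642, 0.0949, 0.0967]
ee_rot: [[0.999, 0.046, 0.001], [0.046, -0.999, 0.0], [0.001, -0.0, -1.0]]
contact_force: [0.1, -0.4, 6.7]
gripper_width: 0.0221
grip_force: 40.0
```

Call:
move_arm(plan=[0,0,-0.6,0,0,0,0,0,-0.7,0,0,0,0,0,0,0,0,0,0,0,0,0,0,0])

```text
time_s: 9.75
eef_pos: [0.4642, 0.095, 0.1093]
ee_rot: [[0.999, 0.046, 0.001], [0.046, -0.999, 0.0], [0.001, -0.0, -1.0]]
contact_force: [3.1, 0.3, -4.8]
gripper_width: 0.0223
grip_force: 40.0
```

Call:
move_arm(plan=[0.036,0.548,0,0,0,-0.1309,0.036,0.548,0,0,0,-0.1309,0.036,0.548,0,0,0,-0.1309,0.036,0.548,0,0,0,-0.1309,0.036,0.548,0,0,0,-0.1309,0.036,0.548,0,0,0,-0.1309,0.036,0.548,0,0,0,-0.1309,0.036,0.548,0,0,0,-0.1309,0,0,0,0,0,0,0,0,0,0,0,0])

```text
time_s: 10.75
eef_pos: [0.4862, 0.0616, 0.1087]
ee_rot: [[0.458, 0.889, -0.0], [0.889, -0.458, 0.003], [0.002, -0.002, -1.0]]
contact_force: [0.1, 8.5, -5.9]
gripper_width: 0.0223
grip_force: 40.0
```

```bash
python3 - <<'E'
from h import *
s=observe();print(s['qpos'],s['eef_pos'],s['ee_rot'][:2,0],s['contact_force'],s['moment'])
A=np.array([.5062,.0969])
p=s['eef_pos'][:2]-A;print(np.hypot(*p),np.arctan2(p[1],p[0])+np.pi-.045)
E
```

```text
[-0.01072896  0.51086844 -0.31835383  2.2146501   0.34487682  0.46113275
 -1.07728032] [0.48619728 0.06156073 0.1087259 ] [0.45770937 0.88909927] [ 0.06723452  8.54526799 -5.91398799] [ 1.71076767 -0.09128079  0.19226773]
0.04060754447778261 1.0107372459347248
```

Call:
move_arm(plan=[0,0,0.4,0,0,0,0,0,0.4,0,0,0,0,0,0.4,0,0,0,0,0,0,0,0,0])

```text
time_s: 11.15
eef_pos: [0.4862, 0.0616, 0.0969]
ee_rot: [[0.458, 0.889, -0.0], [0.889, -0.458, 0.002], [0.002, -0.001, -1.0]]
contact_force: [-0.8, 7.9, -3.8]
gripper_width: 0.0217
grip_force: 40.0
```

Call:
move_arm(plan=[0,0,0,0,0,0,0,0,0,0,0,0,0,0,0,0,0,0,0,0,0,0,0,0], hand=0.43)

```text
time_s: 11.55
eef_pos: [0.4864, 0.0592, 0.0971]
ee_rot: [[0.46, 0.888, -0.0], [0.888, -0.46, -0.0], [-0.0, -0.0, -1.0]]
contact_force: [-0.0, 0.4, 0.9]
gripper_width: 0.0399
grip_force: 0.0
```

Call:
move_arm(plan=[0,0,-2.5,0,0,0,0,0,-3,0,0,0,0,0,-3,0,0,0,0,0,0,0,0,0,0,0,0,0,0,0])

```text
time_s: 12.05
eef_pos: [0.4867, 0.0591, 0.1825]
ee_rot: [[0.46, 0.888, 0.001], [0.888, -0.46, -0.0], [0.001, 0.001, -1.0]]
contact_force: [-0.1, -0.8, -0.4]
gripper_width: 0.04
grip_force: 0.0
```

```bash
python3 - <<'E'
from h import *
im=grab_frame('wrist');save(np.hstack([im[100:400,100:540],cv2.resize(grab_frame('top')[150:270,170:390],None,fx=1.6,fy=2.5)]),'w6.png');m=camera_model('wrist')
A=np.array([.505,.096])
for b in blobs(im,(0,180,60),(5,255,255),300)[:2]:
  for z in(.12,.128):
    k=onz(m,b[1][0],z)[:2];p=k-A;print(b[0],b[1][0],k,np.hypot(*p),np.arctan2(p[1],p[0])+np.pi-.045)
t=grab_frame('top');mt=camera_model('top')
for n,lo,hi,roi,z in [('rackgreen',(45,100,40),(80,255,255),(330,150,400,265),.031),('lidblue',(100,120,60),(120,255,255),(385,190,465,270),.011)]:
    for a,rr,c in blobs(t,lo,hi,100,roi)[:1]: print(n,rr[0],rr[1],onz(mt,rr[0],z))
E
python3 d.py 0.551 -0.2727 0.16 -0.07
```

```text
1340.0 (319.0, 259.5) [0.48610467 0.06164043] 0.03921241709571023 1.0230074459718472
1340.0 (319.0, 259.5) [0.48742183 0.06406224] 0.03645562998233051 1.0226550161354404
rackgreen (355.8677978515625, 206.87681579589844) (15.258491516113281, 85.83136749267578) [ 0.54776384 -0.27129316  0.031     ]
lidblue (414.52740478515625, 227.23974609375) (39.20445251464844, 27.584440231323242) [ 0.49827169 -0.42591082  0.011     ]
t 12.2 p [0.4859 0.0592 0.1812] w 0.0398
[ 0.551  -0.2727  0.16   -0.07  ] shift cm [ 8.81 32.66  2.12] turn [-1.000e-03  2.000e-03  1.163e+00]
```

View pics/w6.png

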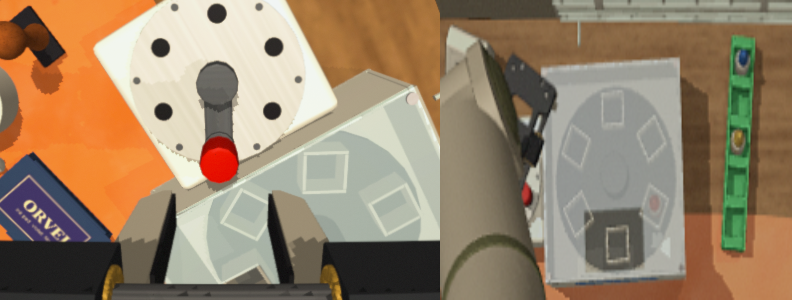

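Crank at hole 1 with the arm centred between the holes; the red vial has moved counter-clockwise and an empty pocket is under the port. Rack and lid are unmoved. Next is the yellow vial.

Call:
move_arm(plan=[0,0,0,0,0,0.145,0,0,0,0,0,0.145,0,0,0,0,0,0.145,0,0,0,0,0,0.145,0,0,0,0,0,0.145,0,0,0,0,0,0.145,0,0,0,0,0,0.145,0,0,0,0,0,0.145,0,0,0,0,0,0], hand=0.6)

```text
time_s: 13.1
eef_pos: [0.486, 0.0596, 0.1812]
ee_rot: [[0.998, -0.068, -0.002], [-0.068, -0.998, -0.001], [-0.002, 0.001, -1.0]]
contact_force: [-0.0, -1.1, 0.2]
gripper_width: 0.0557
grip_force: 0.0
```

Call:
move_arm(plan=[0.98,3.63,0,0,0,0,0.98,3.63,0,0,0,0,0.98,3.63,0,0,0,0,0.98,3.63,0,0,0,0,0.98,3.63,0,0,0,0,0.98,3.63,0,0,0,0,0.98,3.63,0,0,0,0,0.98,3.63,0,0,0,0,0.98,3.63,0,0,0,0,0,0,0,0,0,0])

```text
time_s: 14.1
eef_pos: [0.5521, -0.2783, 0.181]
ee_rot: [[0.998, -0.069, -0.001], [-0.069, -0.998, -0.002], [-0.001, 0.002, -1.0]]
contact_force: [-0.8, 0.3, -0.4]
gripper_width: 0.0561
grip_force: 0.0
```

```bash
cat > cap.py <<'E'
from h import *
import sys
m=camera_model('wrist');im=grab_frame('wrist');save(im,sys.argv[2])
lo,hi={'y':((18,150,90),(32,255,255)),'b':((105,120,40),(125,255,255)),'r':((0,180,60),(5,255,255))}[sys.argv[1]]
for b in blobs(im,lo,hi,150)[:4]: print('cap',b[0],np.round(b[1][0],1),onz(m,b[1][0],.062).round(4))
for b in blobs(im,(45,100,40),(80,255,255),2000)[:1]:
    print('rack box',[onz(m,p,.031)[:2].round(4) for p in cv2.boxPoints(b[1])],b[1][2])
E
python3 cap.py y w7.png; python3 d.py 0.551 -0.2727 0.1 -0.07
```

```text
cap 4943.5 [408.  466.5] [ 0.338  -0.3397  0.062 ]
cap 3328.5 [629. 182.] [ 0.5774 -0.5005  0.062 ]
cap 1095.5 [170.7 404. ] [ 0.4174 -0.1446  0.062 ]
cap 1095.0 [472.7 403.9] [ 0.4002 -0.3931  0.062 ]
rack box [array([ 0.444 , -0.2423]), array([ 0.6626, -0.2622]), array([ 0.66  , -0.2991]), array([ 0.4409, -0.2868])] -0.0
t 14.15 p [ 0.5519 -0.2751  0.1809] w 0.0554
[ 0.551  -0.2727  0.1    -0.07  ] shift cm [-0.11 -0.24  8.09] turn [0.001 0.001 0.003]
```

Call:
move_arm(plan=[0,-0.2,3,0,0,0,0,0,3,0,0,0,0,0,3,0,0,0,0,0,2,0,0,0,0,0,2,0,0,0,0,0,1.4,0,0,0,0,0,0,0,0,0,0,0,0,0,0,0])

```text
time_s: 14.95
eef_pos: [0.5528, -0.2698, 0.0382]
ee_rot: [[0.998, -0.066, -0.0], [-0.066, -0.998, 0.0], [-0.0, -0.0, -1.0]]
contact_force: [-0.0, 0.5, 0.2]
gripper_width: 0.0556
grip_force: 0.0
```

```bash
python3 - <<'E'
from h import *
m=camera_model('wrist');im=grab_frame('wrist');save(im,'w8.png');p=observe()['eef_pos']
print(p)
for b in blobs(im,(18,120,90),(34,255,255),60,(240,200,400,370))[:3]: print(b[0],b[1][0],onz(m,b[1][0],.06)-p)
E
```

```text
[ 0.5531394  -0.27015157  0.0387112 ]
1672.0 (327.25, 327.25) [ 0.00326591 -0.00219293  0.0212888 ]
223.5 (320.5171203613281, 288.1077575683594) [ 0.01963265 -0.00068467  0.0212888 ]
```

View pics/w8.png

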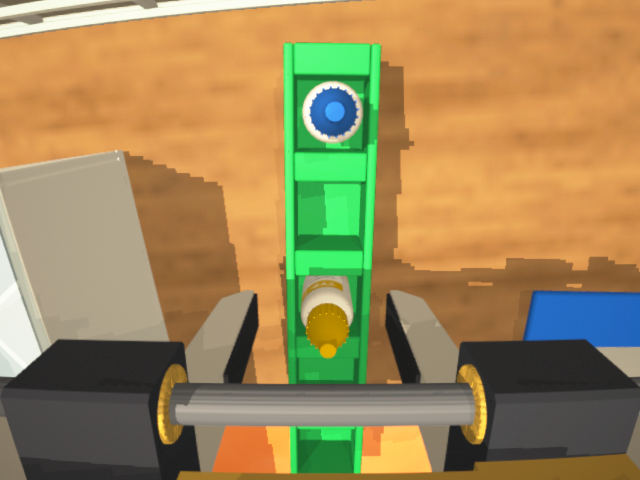

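The yellow vial is between the fingers, tip at (328,351), and the blue cap is at (334,111).

Call:
move_arm(plan=[0,0.2,0.2,0,0,0,0,0,0,0,0,0])

```text
time_s: 15.2
eef_pos: [0.5529, -0.2729, 0.0368]
ee_rot: [[0.998, -0.067, 0.001], [-0.067, -0.998, -0.001], [0.001, 0.001, -1.0]]
contact_force: [-0.6, 0.7, 0.5]
gripper_width: 0.0556
grip_force: 0.0
```

Call:
move_arm(plan=[0,0,0,0,0,0,0,0,0,0,0,0,0,0,0,0,0,0,0,0,0,0,0,0,0,0,0,0,0,0,0,0,0,0,0,0], hand=0.1, grip_force=12)

```text
time_s: 15.8
eef_pos: [0.5527, -0.2724, 0.0361]
ee_rot: [[0.998, -0.067, -0.0], [-0.067, -0.998, -0.0], [-0.0, 0.0, -1.0]]
contact_force: [0.1, 0.0, -0.6]
gripper_width: 0.0218
grip_force: 12.0
```

```bash
python3 d.py 0.551 -0.2727 0.17 0.045 0.4433 -0.0795 0.15 0.045; python3 -c "
from h import *
im=cv2.cvtColor(cv2.imread('pics/w8.png'),4);m=camera_model('wrist');print(onz(m,(335,112),.069))"
```

```text
t 15.8 p [ 0.5527 -0.2724  0.0361] w 0.0218
[ 0.551  -0.2727  0.17    0.045 ] shift cm [ -0.17   0.03 -13.39] turn [ 0.     0.    -0.112]
[ 0.4433 -0.0795  0.15    0.045 ] shift cm [ -9.89 -19.78   2.  ] turn [0. 0. 0.]
[ 0.63467723 -0.28201369  0.069     ]
```

Call:
move_arm(plan=[0,0,-2,0,0,0,0,0,-3,0,0,0,0,0,-4,0,0,0,0,0,-4.4,0,0,-0.112,-1.68,-3.29,0,0,0,0,-1.68,-3.29,0,0,0,0,-1.68,-3.29,0,0,0,0,-1.68,-3.29,0,0,0,0,-1.68,-3.29,0,0,0,0,-1.68,-3.29,0,0,0,0])

```text
time_s: 16.8
eef_pos: [0.4422, -0.0786, 0.1702]
ee_rot: [[0.999, 0.045, 0.0], [0.045, -0.999, 0.0], [0.0, -0.0, -1.0]]
contact_force: [1.1, 0.6, 0.2]
gripper_width: 0.022
grip_force: 12.0
```

Call:
move_arm(plan=[0,0,2,0,0,0,0,0,0,0,0,0,0,0,0,0,0,0])

```text
time_s: 17.1
eef_pos: [0.4433, -0.08, 0.1502]
ee_rot: [[0.999, 0.045, -0.001], [0.045, -0.999, -0.0], [-0.001, 0.0, -1.0]]
contact_force: [-0.1, -0.0, 0.2]
gripper_width: 0.0215
grip_force: 12.0
```

```bash
python3 - <<'E'
from h import *
m=camera_model('wrist'); p=observe()['eef_pos'];im=grab_frame('wrist');save(im,'w9.png')
for b in blobs(im,(18,120,90),(34,255,255),60,(240,200,400,370))[:3]: print(b[0],b[1][0],b[2][:,0].max(0))
print(onz(m,(319,354),p[2]+.033)-p)
E
python3 d.py 0.4433 -0.0795 0.0455 0.045
```

```text
1684.5 (322.25, 329.75) [343 360]
233.5 (315.76470947265625, 289.5588073730469) [337 302]
[-0.00117535  0.00072289  0.033     ]
t 17.15 p [ 0.4435 -0.0802  0.1504] w 0.0218
[ 0.4433 -0.0795  0.0455  0.045 ] shift cm [-0.02 -0.07 10.49] turn [ 0.    -0.    -0.001]
```

Call:
move_arm(plan=[0.1,-0.05,2.5,0,0,0,0,0,2.5,0,0,0,0,0,2.5,0,0,0,0,0,1.5,0,0,0,0,0,1,0,0,0,0,0,0.45,0,0,0,0,0,0,0,0,0,0,0,0,0,0,0])

```text
time_s: 17.95
eef_pos: [0.4444, -0.0794, 0.0461]
ee_rot: [[0.999, 0.045, 0.001], [0.045, -0.999, -0.0], [0.001, 0.0, -1.0]]
contact_force: [-0.2, -0.4, -0.6]
gripper_width: 0.0216
grip_force: 12.0
```

Call:
move_arm(plan=[0,0,0,0,0,0,0,0,0,0,0,0,0,0,0,0,0,0,0,0,0,0,0,0], hand=0.43)

```text
time_s: 18.35
eef_pos: [0.4441, -0.0791, 0.0458]
ee_rot: [[0.999, 0.045, 0.0], [0.045, -0.999, -0.0], [0.0, 0.0, -1.0]]
contact_force: [-0.6, 1.0, 1.1]
gripper_width: 0.0399
grip_force: 0.0
```

Call:
move_arm(plan=[0,0,-1.5,0,0,0,0,0,-2.5,0,0,0,0,0,-3,0,0,0,0,0,-3,0,0,0,0,0,-3,0,0,0,0,0,0,0,0,0,0,0,0,0,0,0])

```text
time_s: 19.05
eef_pos: [0.4442, -0.0793, 0.1761]
ee_rot: [[0.999, 0.045, 0.002], [0.045, -0.999, -0.0], [0.002, 0.0, -1.0]]
contact_force: [0.9, 0.9, 0.9]
gripper_width: 0.0399
grip_force: 0.0
```

```bash
python3 d.py 0.486 0.0605 0.17 1.09; python3 - <<'E'
from h import *
m=camera_model('wrist');im=grab_frame('wrist');save(im,'w10.png')
for b in blobs(im,(18,120,90),(34,255,255),60,(250,180,400,280))[:3]: print(b[0],b[1],onz(m,b[1][0],.07))
E
```

```text
t 19.05 p [ 0.4442 -0.0793  0.1761] w 0.0399
[0.486  0.0605 0.17   1.09  ] shift cm [14.32 -2.76  0.61] turn [ 1.000e-03 -1.000e-03 -1.045e+00]
468.0 ((321.0, 238.5), (25.0, 24.0), 90.0) [ 0.4465276  -0.07880935  0.07      ]
```

Call:
move_arm(plan=[0,0,0,0,0,-0.1306,0,0,0,0,0,-0.1306,0,0,0,0,0,-0.1306,0,0,0,0,0,-0.1306,0,0,0,0,0,-0.1306,0,0,0,0,0,-0.1306,0,0,0,0,0,-0.1306,0,0,0,0,0,-0.1306,0,0,0,0,0,0])

```text
time_s: 20.0
eef_pos: [0.4433, -0.0791, 0.1743]
ee_rot: [[0.461, 0.887, -0.003], [0.887, -0.461, 0.001], [-0.0, -0.003, -1.0]]
contact_force: [0.2, 0.1, -0.2]
gripper_width: 0.0402
grip_force: 0.0
```

Call:
move_arm(plan=[3.58,-0.69,0,0,0,0,3.58,-0.69,0,0,0,0,3.58,-0.69,0,0,0,0,3.58,-0.69,0,0,0,0,0,0,1,0,0,0,0,0,0,0,0,0,0,0,0,0,0,0])

```text
time_s: 20.7
eef_pos: [0.4849, 0.0595, 0.1648]
ee_rot: [[0.465, 0.885, -0.002], [0.885, -0.465, -0.001], [-0.002, -0.002, -1.0]]
contact_force: [0.4, -0.8, 0.5]
gripper_width: 0.0399
grip_force: 0.0
```

```bash
python3 d.py 0.486 0.0605 0.096 1.09; python3 cap.py r w11.png
```

```text
t 20.7 p [0.4849 0.0595 0.1648] w 0.0399
[0.486  0.0605 0.096  1.09  ] shift cm [0.14 0.05 6.88] turn [-0.002  0.002 -0.003]
cap 1590.0 [323.3 269. ] [0.4774 0.0421 0.062 ]
```

Call:
move_arm(plan=[0.15,0.1,2,0,0,0,0,0,2,0,0,0,0,0,2,0,0,0,0,0,0.9,0,0,0,0,0,0,0,0,0])

```text
time_s: 21.25
eef_pos: [0.4868, 0.0605, 0.0959]
ee_rot: [[0.464, 0.886, -0.002], [0.886, -0.464, -0.001], [-0.002, -0.001, -1.0]]
contact_force: [0.2, 0.1, 0.9]
gripper_width: 0.04
grip_force: 0.0
```

Call:
move_arm(plan=[0,0,0,0,0,0,0,0,0,0,0,0,0,0,0,0,0,0,0,0,0,0,0,0,0,0,0,0,0,0], hand=0.1, grip_force=40)

```text
time_s: 21.75
eef_pos: [0.487, 0.0616, 0.0973]
ee_rot: [[0.463, 0.887, 0.0], [0.887, -0.463, -0.0], [0.0, 0.0, -1.0]]
contact_force: [-3.8, 1.0, 6.6]
gripper_width: 0.0222
grip_force: 40.0
```

Call:
move_arm(plan=[0,0,-0.6,0,0,0,0,0,-0.7,0,0,0,0,0,0,0,0,0,0,0,0,0,0,0])

```text
time_s: 22.15
eef_pos: [0.4874, 0.0615, 0.1098]
ee_rot: [[0.463, 0.887, 0.0], [0.887, -0.463, 0.0], [0.0, 0.0, -1.0]]
contact_force: [-0.2, 1.9, -5.4]
gripper_width: 0.0223
grip_force: 40.0
```

Call:
move_arm(plan=[0.036,0.548,0,0,0,-0.1309,0.036,0.548,0,0,0,-0.1309,0.036,0.548,0,0,0,-0.1309,0.036,0.548,0,0,0,-0.1309,0.036,0.548,0,0,0,-0.1309,0.036,0.548,0,0,0,-0.1309,0.036,0.548,0,0,0,-0.1309,0.036,0.548,0,0,0,-0.1309,0,0,0,0,0,0,0,0,0,0,0,0])

```text
time_s: 23.15
eef_pos: [0.5267, 0.0651, 0.1086]
ee_rot: [[-0.538, 0.843, -0.004], [0.843, 0.538, 0.002], [0.004, -0.003, -1.0]]
contact_force: [-8.6, 8.2, -6.0]
gripper_width: 0.0226
grip_force: 40.0
```

Call:
move_arm(plan=[0,0,0.4,0,0,0,0,0,0.4,0,0,0,0,0,0.4,0,0,0,0,0,0,0,0,0])

```text
time_s: 23.55
eef_pos: [0.5264, 0.0648, 0.0973]
ee_rot: [[-0.538, 0.843, -0.004], [0.843, 0.538, 0.001], [0.003, -0.003, -1.0]]
contact_force: [-11.1, 7.3, 3.9]
gripper_width: 0.0221
grip_force: 40.0
```

Call:
move_arm(plan=[0,0,0,0,0,0,0,0,0,0,0,0,0,0,0,0,0,0,0,0,0,0,0,0], hand=0.43)

```text
time_s: 23.95
eef_pos: [0.5299, 0.063, 0.0977]
ee_rot: [[-0.536, 0.844, 0.001], [0.844, 0.536, -0.0], [-0.0, 0.001, -1.0]]
contact_force: [-0.0, -0.2, -0.5]
gripper_width: 0.0398
grip_force: 0.0
```

Call:
move_arm(plan=[0,0,-2.5,0,0,0,0,0,-3,0,0,0,0,0,-3,0,0,0,0,0,0,0,0,0,0,0,0,0,0,0])

```text
time_s: 24.45
eef_pos: [0.5298, 0.0628, 0.183]
ee_rot: [[-0.536, 0.844, 0.002], [0.844, 0.536, -0.0], [-0.001, 0.001, -1.0]]
contact_force: [0.1, -0.0, 0.1]
gripper_width: 0.0401
grip_force: 0.0
```

```bash
python3 - <<'E'
from h import *
im=grab_frame('wrist');save(im[60:380,60:580],'w12.png');m=camera_model('wrist')
A=np.array([.505,.098])
for b in blobs(im,(0,180,60),(5,255,255),300)[:2]:
  for z in(.12,.128):
    k=onz(m,b[1][0],z)[:2];p=k-A;print(b[0],b[1],k,np.hypot(*p),np.arctan2(p[1],p[0])+np.pi-.05)
t=grab_frame('top');mt=camera_model('top')
for n,lo,hi,roi,z in [('rackgreen',(45,100,40),(80,255,255),(330,150,400,265),.031),('lidblue',(100,120,60),(120,255,255),(385,190,465,270),.011)]:
    for a,rr,c in blobs(t,lo,hi,100,roi)[:1]: print(n,rr[0],rr[1],onz(mt,rr[0],z))
E
python3 d.py 0.6347 -0.2805 0.16 -0.07
```

```text
1342.5 ((317.7411804199219, 256.1647033691406), (37.52897262573242, 45.338470458984375), 12.52880573272705) [0.52593513 0.06474732] 0.0392940212353402 2.08268042325137
1342.5 ((317.7411804199219, 256.1647033691406), (37.52897262573242, 45.338470458984375), 12.52880573272705) [0.52455059 0.06705227] 0.03660584182519628 2.08422023325865
rackgreen (355.86212158203125, 206.9518585205078) (15.258491516113281, 85.68084716796875) [ 0.54756823 -0.27127853  0.031     ]
lidblue (414.5794677734375, 227.24522399902344) (39.099769592285156, 27.584440231323242) [ 0.49825824 -0.42604787  0.011     ]
t 24.55 p [0.529  0.0628 0.1818] w 0.0399
[ 0.6347 -0.2805  0.16   -0.07  ] shift cm [12.95 33.5   2.18] turn [-1.000e-03  1.000e-03  2.207e+00]
```

View pics/w12.png

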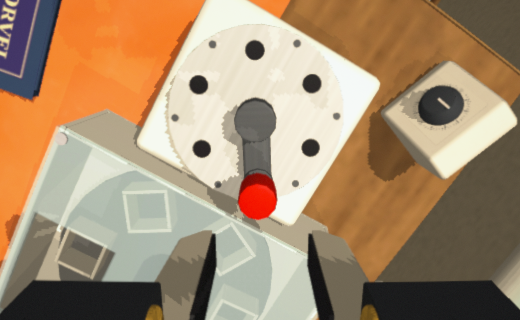

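Crank centred at hole 2, with the knob the same size as before (home). Rack unmoved. Next is blue.

Call:
move_arm(plan=[0,0,0,0,0,0.147,0,0,0,0,0,0.147,0,0,0,0,0,0.147,0,0,0,0,0,0.147,0,0,0,0,0,0.147,0,0,0,0,0,0.147,0,0,0,0,0,0.147,0,0,0,0,0,0.147], hand=0.6)

```text
time_s: 25.35
eef_pos: [0.5288, 0.0631, 0.1814]
ee_rot: [[0.578, 0.816, -0.002], [0.816, -0.578, -0.001], [-0.002, -0.001, -1.0]]
contact_force: [0.7, 0.6, -1.1]
gripper_width: 0.0558
grip_force: 0.0
```

Call:
move_arm(plan=[0,0,0,0,0,0.147,0,0,0,0,0,0.147,0,0,0,0,0,0.147,0,0,0,0,0,0.147,0,0,0,0,0,0.147,0,0,0,0,0,0.147,0,0,0,0,0,0.147,0,0,0,0,0,0])

```text
time_s: 26.15
eef_pos: [0.5288, 0.0633, 0.1816]
ee_rot: [[0.998, -0.07, -0.002], [-0.07, -0.998, -0.001], [-0.002, 0.001, -1.0]]
contact_force: [-0.1, -0.1, -0.1]
gripper_width: 0.0558
grip_force: 0.0
```

Call:
move_arm(plan=[1.44,3.7,0,0,0,0,1.44,3.7,0,0,0,0,1.44,3.7,0,0,0,0,1.44,3.7,0,0,0,0,1.44,3.7,0,0,0,0,1.44,3.7,0,0,0,0,1.44,3.7,0,0,0,0,1.44,3.7,0,0,0,0,1.44,3.7,0,0,0,0,0,0,4,0,0,0])

```text
time_s: 27.15
eef_pos: [0.6388, -0.2863, 0.1456]
ee_rot: [[0.998, -0.07, 0.008], [-0.07, -0.998, -0.007], [0.008, 0.006, -1.0]]
contact_force: [0.1, -1.5, -1.4]
gripper_width: 0.056
grip_force: 0.0
```

Call:
move_arm(plan=[0,0,4,0,0,0,0,0,0,0,0,0,0,0,0,0,0,0])

```text
time_s: 27.45
eef_pos: [0.6356, -0.2774, 0.102]
ee_rot: [[0.998, -0.065, -0.002], [-0.065, -0.998, 0.001], [-0.002, -0.001, -1.0]]
contact_force: [0.8, -0.4, -0.3]
gripper_width: 0.0559
grip_force: 0.0
```

```bash
python3 d.py 0.6347 -0.2805 0.036 -0.07; python3 cap.py b w13.png
```

```text
t 27.45 p [ 0.6356 -0.2774  0.102 ] w 0.0559
[ 0.6347 -0.2805  0.036  -0.07  ] shift cm [-0.07  0.31  6.6 ] turn [-0.001  0.002  0.005]
cap 723.0 [325. 269.] [ 0.64   -0.2795  0.062 ]
rack box [array([ 0.6688, -0.2631]), array([ 0.6664, -0.2998]), array([ 0.5457, -0.2952]), array([ 0.5484, -0.2527])] 90.0
```

Call:
move_arm(plan=[0.05,0.28,2,0,0,0,0,0,2,0,0,0,0,0,1.6,0,0,0,0,0,1,0,0,0,0,0,0,0,0,0])

```text
time_s: 28.0
eef_pos: [0.6362, -0.2803, 0.0361]
ee_rot: [[0.998, -0.067, -0.001], [-0.067, -0.998, 0.0], [-0.001, -0.0, -1.0]]
contact_force: [0.3, 0.4, 0.2]
gripper_width: 0.0559
grip_force: 0.0
```

```bash
python3 - <<'E'
from h import *
m=camera_model('wrist');p=observe()['eef_pos'];im=grab_frame('wrist');save(im,'w14.png')
print(p)
for b in blobs(im,(100,100,40),(125,255,255),60,(240,200,400,370))[:3]: print(b[0],b[1][0],b[2][:,0].max(0))
E
```

```text
[ 0.63615894 -0.28028363  0.03610806]
1629.5 (319.25, 329.25) [340 359]
65.0 (324.9393005371094, 286.1445007324219) [339 292]
```

Same picture geometry as yellow when held, so it is centred. I'll grip and carry it.

Call:
move_arm(plan=[0,0,0,0,0,0,0,0,0,0,0,0,0,0,0,0,0,0,0,0,0,0,0,0,0,0,0,0,0,0,0,0,0,0,0,0], hand=0.1, grip_force=12)

```text
time_s: 28.65
eef_pos: [0.6365, -0.2806, 0.0368]
ee_rot: [[0.998, -0.068, 0.0], [-0.068, -0.998, -0.0], [0.0, 0.0, -1.0]]
contact_force: [1.3, 0.4, 0.9]
gripper_width: 0.0216
grip_force: 12.0
```

Call:
move_arm(plan=[0,0,-2,0,0,0,0,0,-3,0,0,0,0,0,-4,0,0,0,0,0,-4.4,0,0,-0.112,0,0,0,0,0,0])

```text
time_s: 29.15
eef_pos: [0.6393, -0.2818, 0.1769]
ee_rot: [[0.999, 0.047, 0.009], [0.047, -0.999, -0.003], [0.009, 0.004, -1.0]]
contact_force: [-0.0, 0.0, -0.3]
gripper_width: 0.021
grip_force: 12.0
```

```bash
python3 d.py 0.4433 -0.0795 0.15 0.045
```

```text
t 29.15 p [ 0.6393 -0.2818  0.1769] w 0.021
[ 0.4433 -0.0795  0.15    0.045 ] shift cm [-18.67 -21.1    2.69] turn [ 0.004 -0.009  0.002]
```

Call:
move_arm(plan=[-2.63,-3.02,0,0,0,0,-2.63,-3.02,0,0,0,0,-2.63,-3.02,0,0,0,0,-2.63,-3.02,0,0,0,0,-2.63,-3.02,0,0,0,0,-2.63,-3.02,0,0,0,0,-2.63,-3.02,0,0,0,0,0,0,2,0,0,0,0,0,0,0,0,0,0,0,0,0,0,0])

```text
time_s: 30.15
eef_pos: [0.4434, -0.0777, 0.1505]
ee_rot: [[0.999, 0.044, -0.001], [0.044, -0.999, -0.0], [-0.001, -0.0, -1.0]]
contact_force: [0.4, -0.9, -0.2]
gripper_width: 0.0218
grip_force: 12.0
```

```bash
python3 d.py 0.4433 -0.0795 0.0455 0.045;  python3 - <<'E'
from h import *
im=grab_frame('wrist')
for b in blobs(im,(100,100,40),(125,255,255),60,(240,200,400,370))[:3]: print(b[0],b[1][0],b[2][:,0].max(0))
E
```

```text
t 30.15 p [ 0.4434 -0.0777  0.1505] w 0.0218
[ 0.4433 -0.0795  0.0455  0.045 ] shift cm [-0.02  0.17 10.5 ] turn [-0.     0.001 -0.001]
1569.0 (321.76922607421875, 328.84613037109375) [343 358]
```

Call:
move_arm(plan=[0.08,0.17,2.5,0,0,0,0,0,2.5,0,0,0,0,0,2.5,0,0,0,0,0,1.5,0,0,0,0,0,1,0,0,0,0,0,0.45,0,0,0,0,0,0,0,0,0,0,0,0,0,0,0])

```text
time_s: 31.0
eef_pos: [0.4444, -0.0794, 0.0466]
ee_rot: [[0.999, 0.044, 0.001], [0.044, -0.999, -0.0], [0.001, 0.0, -1.0]]
contact_force: [0.1, -0.1, 0.5]
gripper_width: 0.0218
grip_force: 12.0
```

Call:
move_arm(plan=[0,0,0,0,0,0,0,0,0,0,0,0,0,0,0,0,0,0,0,0,0,0,0,0], hand=0.43)

```text
time_s: 31.4
eef_pos: [0.4441, -0.0792, 0.0463]
ee_rot: [[0.999, 0.044, 0.0], [0.044, -0.999, -0.0], [0.0, 0.0, -1.0]]
contact_force: [0.6, -0.0, -0.4]
gripper_width: 0.0397
grip_force: 0.0
```

Call:
move_arm(plan=[0,0,-1.5,0,0,0,0,0,-2.5,0,0,0,0,0,-3,0,0,0,0,0,-3,0,0,0,0,0,-3,0,0,0,0,0,0,0,0,0,0,0,0,0,0,0])

```text
time_s: 32.1
eef_pos: [0.4442, -0.0793, 0.1766]
ee_rot: [[0.999, 0.044, 0.002], [0.044, -0.999, -0.0], [0.002, 0.0, -1.0]]
contact_force: [0.0, 0.4, 0.3]
gripper_width: 0.0399
grip_force: 0.0
```

```bash
python3 d.py 0.443 -0.0795 0.176 2.135 0.527 0.064 0.165 2.135; python3 - <<'E'
from h import *
m=camera_model('wrist');im=grab_frame('wrist')
for b in blobs(im,(100,100,40),(125,255,255),60,(250,180,400,280))[:3]: print(b[0],b[1],onz(m,b[1][0],.07))
E
```

```text
t 32.1 p [ 0.4442 -0.0793  0.1766] w 0.0399
[ 0.443  -0.0795  0.176   2.135 ] shift cm [ 0.05 -0.11  0.06] turn [ 2.000e-03 -1.000e-03 -2.091e+00]
[0.527 0.064 0.165 2.135] shift cm [ 7.63 14.77  1.1 ] turn [0. 0. 0.]
421.5 ((321.0, 238.5), (23.0, 22.0), 90.0) [ 0.44631842 -0.07892779  0.07      ]
```

Call:
move_arm(plan=[2.23,-3.48,0,0,0,0,2.23,-3.48,0,0,0,0,2.23,-3.48,0,0,0,0,2.23,-3.48,0,0,0,0,0,0,0,0,0,-0.1394,0,0,0,0,0,-0.1394,0,0,0,0,0,-0.1394,0,0,0,0,0,-0.1394,0,0,0,0,0,-0.1394,0,0,0,0,0,-0.1394])

```text
time_s: 33.15
eef_pos: [0.5261, 0.0638, 0.1744]
ee_rot: [[0.632, 0.775, -0.003], [0.775, -0.632, -0.0], [-0.002, -0.002, -1.0]]
contact_force: [0.3, 0.1, -0.5]
gripper_width: 0.0399
grip_force: 0.0
```

Call:
move_arm(plan=[0,0,0,0,0,-0.1394,0,0,0,0,0,-0.1394,0,0,0,0,0,-0.1394,0,0,0,0,0,-0.1394,0,0,0,0,0,-0.1394,0,0,0,0,0,-0.1394,0,0,0,0,0,-0.1394,0,0,0,0,0,-0.1394,0,0,0,0,0,-0.1394,0,0,1,0,0,0])

```text
time_s: 34.15
eef_pos: [0.5269, 0.0638, 0.165]
ee_rot: [[-0.536, 0.844, -0.001], [0.844, 0.536, 0.001], [0.002, -0.0, -1.0]]
contact_force: [-0.4, -0.0, -0.3]
gripper_width: 0.0399
grip_force: 0.0
```

Call:
move_arm(plan=[0,0,0,0,0,0,0,0,0,0,0,0])

```text
time_s: 34.35
eef_pos: [0.5264, 0.0638, 0.1651]
ee_rot: [[-0.532, 0.846, -0.002], [0.846, 0.532, 0.0], [0.001, -0.002, -1.0]]
contact_force: [-0.6, 0.6, 0.3]
gripper_width: 0.0394
grip_force: 0.0
```

```bash
python3 d.py 0.527 0.0643 0.096 2.14; python3 cap.py r w15.png
```

```text
t 34.35 p [0.5264 0.0638 0.1651] w 0.0394
[0.527  0.0643 0.096  2.14  ] shift cm [0.01 0.07 6.91] turn [-0.002 -0.001 -0.008]
cap 1581.0 [322.  271.4] [0.5382 0.0464 0.062 ]
```

Call:
move_arm(plan=[0,0.08,2,0,0,0,0,0,2,0,0,0,0,0,2,0,0,0,0,0,0.9,0,0,0,0,0,0,0,0,0])

```text
time_s: 34.9
eef_pos: [0.5271, 0.0644, 0.0963]
ee_rot: [[-0.535, 0.845, -0.002], [0.845, 0.535, -0.0], [0.001, -0.002, -1.0]]
contact_force: [-0.1, 0.2, 1.3]
gripper_width: 0.04
grip_force: 0.0
```

Call:
move_arm(plan=[0,0,0,0,0,0,0,0,0,0,0,0,0,0,0,0,0,0,0,0,0,0,0,0,0,0,0,0,0,0], hand=0.1, grip_force=40)

```text
time_s: 35.4
eef_pos: [0.5271, 0.0635, 0.0977]
ee_rot: [[-0.534, 0.845, -0.0], [0.845, 0.534, -0.001], [-0.001, -0.001, -1.0]]
contact_force: [-4.4, -3.1, 6.4]
gripper_width: 0.0226
grip_force: 40.0
```

Call:
move_arm(plan=[0,0,-0.6,0,0,0,0,0,-0.7,0,0,0,0,0,0,0,0,0,0,0,0,0,0,0])

```text
time_s: 35.8
eef_pos: [0.5274, 0.0638, 0.1101]
ee_rot: [[-0.535, 0.845, -0.0], [0.845, 0.535, -0.0], [-0.0, -0.0, -1.0]]
contact_force: [-2.7, -1.9, -5.8]
gripper_width: 0.0221
grip_force: 40.0
```

Call:
move_arm(plan=[0.036,0.548,0,0,0,-0.1309,0.036,0.548,0,0,0,-0.1309,0.036,0.548,0,0,0,-0.1309,0.036,0.548,0,0,0,-0.1309,0.036,0.548,0,0,0,-0.1309,0.036,0.548,0,0,0,-0.1309,0.036,0.548,0,0,0,-0.1309,0.036,0.548,0,0,0,-0.1309,0,0,0,0,0,0,0,0,0,0,0,0])

```text
time_s: 36.8
eef_pos: [0.5446, 0.101, 0.1089]
ee_rot: [[-0.999, -0.041, -0.005], [-0.041, 0.999, -0.001], [0.005, -0.001, -1.0]]
contact_force: [-7.7, -1.0, -5.8]
gripper_width: 0.0218
grip_force: 40.0
```

Call:
move_arm(plan=[0,0,0.4,0,0,0,0,0,0.4,0,0,0,0,0,0.4,0,0,0,0,0,0,0,0,0])

```text
time_s: 37.2
eef_pos: [0.5448, 0.1007, 0.0977]
ee_rot: [[-0.999, -0.04, -0.004], [-0.04, 0.999, -0.002], [0.004, -0.002, -1.0]]
contact_force: [-9.1, -2.9, 3.6]
gripper_width: 0.0225
grip_force: 40.0
```

Call:
move_arm(plan=[0,0,0,0,0,0,0,0,0,0,0,0,0,0,0,0,0,0,0,0,0,0,0,0], hand=0.43)

```text
time_s: 37.6
eef_pos: [0.5477, 0.1017, 0.0983]
ee_rot: [[-0.999, -0.04, 0.001], [-0.04, 0.999, 0.001], [-0.001, 0.001, -1.0]]
contact_force: [-0.4, -0.2, -0.3]
gripper_width: 0.0399
grip_force: 0.0
```

Call:
move_arm(plan=[0,0,-2.5,0,0,0,0,0,-3,0,0,0,0,0,-3,0,0,0,0,0,0,0,0,0,0,0,0,0,0,0])

```text
time_s: 38.1
eef_pos: [0.5476, 0.1013, 0.1835]
ee_rot: [[-0.999, -0.04, 0.002], [-0.04, 0.999, -0.0], [-0.001, -0.0, -1.0]]
contact_force: [-0.2, 0.7, 1.1]
gripper_width: 0.0398
grip_force: 0.0
```

```bash
python3 - <<'E'
from h import *
im=grab_frame('wrist');m=camera_model('wrist');t=grab_frame('top');mt=camera_model('top')
save(np.hstack([im[60:360,60:480],cv2.resize(t[150:270,220:372],None,fx=2.5,fy=2.5)]),'w16.png')
A=np.array([.505,.098])
for b in blobs(im,(0,180,60),(5,255,255),300)[:2]:
    k=onz(m,b[1][0],.12)[:2];p=k-A;print(b[0],b[1],k,np.hypot(*p),np.arctan2(p[1],p[0])%6.283+np.pi-.05)
for n,lo,hi,roi,z in [('rackgreen',(45,100,40),(80,255,255),(330,150,400,265),.031),('lidblue',(100,120,60),(120,255,255),(385,190,465,270),.011)]:
    for a,rr,c in blobs(t,lo,hi,100,roi)[:1]: print(n,rr,onz(mt,rr[0],z),[onz(mt,p,z)[:2].round(4) for p in cv2.boxPoints(rr)])
for b in blobs(t,(0,0,190),(179,60,255),20,(395,210,440,245))[:2]: print('bar',b[0],b[1],onz(mt,b[1][0],.047))
print(observe()['qpos'])
E
python3 d.py 0.498 -0.35 0.2 1.45
```

```text
1328.0 ((319.5, 253.5), (45.0, 37.0), 90.0) [0.54243745 0.09970446] 0.037476235096639 3.137089545081528
rackgreen ((356.3555908203125, 200.41363525390625), (15.258491516113281, 72.41668701171875), 4.316027641296387) [ 0.56463561 -0.27255378  0.031     ] [array([ 0.4723, -0.2461]), array([ 0.6612, -0.2599]), array([ 0.6585, -0.2996]), array([ 0.4696, -0.2851])]
lidblue ((414.52740478515625, 227.23974609375), (39.20445251464844, 27.584440231323242), 6.009006023406982) [ 0.49827169 -0.42591082  0.011     ] [array([ 0.4674, -0.3707]), array([ 0.5394, -0.3788]), array([ 0.5295, -0.4817]), array([ 0.4572, -0.4731])]
bar 62.0 ((416.5, 225.5), (17.413150787353516, 4.477667808532715), 5.710593223571777) [ 0.49864928 -0.42560711  0.047     ]
[ 0.39566863  0.64186453 -1.03226729  1.98390723  0.69923061  0.92466699
  0.60755137]
t 38.2 p [0.5469 0.101  0.1823] w 0.0407
[ 0.498 -0.35   0.2    1.45 ] shift cm [-45.36   0.58  -1.77] turn [-1.000e-03 -0.000e+00  1.732e+00]
```

View pics/w16.png

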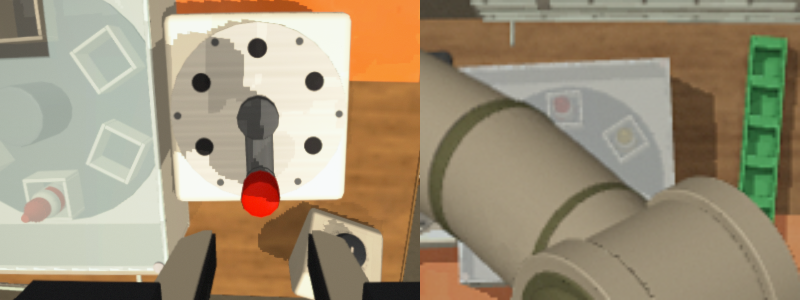

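Crank at hole 3 (angle ≈3.14), rack empty, red and yellow visible in the carousel. Next is the large lid at top-image (414,227).

Call:
move_arm(plan=[0,0,-1,0,0,0.144,0,0,-1,0,0,0.144,0,0,0,0,0,0.144,0,0,0,0,0,0.144,0,0,0,0,0,0.144,0,0,0,0,0,0.144,0,0,0,0,0,0.144,0,0,0,0,0,0.144,0,0,0,0,0,0.144,0,0,0,0,0,0.144], hand=0.5)

```text
time_s: 39.2
eef_pos: [0.5467, 0.1012, 0.2019]
ee_rot: [[-0.165, 0.986, -0.002], [0.986, 0.165, -0.0], [-0.0, -0.002, -1.0]]
contact_force: [0.3, 0.4, -0.5]
gripper_width: 0.0466
grip_force: 0.0
```

Call:
move_arm(plan=[0,0,0,0,0,0.144,0,0,0,0,0,0.144,-4.5,0,0,0,0,0,-4.5,0,0,0,0,0,-4.5,0,0,0,0,0,-4.5,0,0,0,0,0,-4.5,0,0,0,0,0,-4.5,0,0,0,0,0,-4.5,0,0,0,0,0,-4.5,0,0,0,0,0])

```text
time_s: 40.2
eef_pos: [0.5043, -0.2578, 0.202]
ee_rot: [[0.116, 0.993, -0.002], [0.993, -0.116, 0.001], [0.0, -0.002, -1.0]]
contact_force: [-1.0, 0.1, 0.1]
gripper_width: 0.0464
grip_force: 0.0
```

```bash
python3 d.py 0.498 -0.40 0.2 1.459;python3 -c "
from h import *
print(observe()['qpos'])"
```

```text
t 40.2 p [ 0.5043 -0.2578  0.202 ] w 0.0464
[ 0.498 -0.4    0.2    1.459] shift cm [-14.2    0.96   0.2 ] turn [-0.002 -0.    -0.005]
[ 0.77744477  0.48489012 -0.57448718  1.95786526  0.35979916  0.80214283
 -0.11523488]
```

Call:
move_arm(plan=[-3.5,0.25,0,0,0,0,-3.5,0.25,0,0,0,0,-3.5,0.25,0,0,0,0,-3.5,0.2,0,0,0,0,0,0,0,0,0,0,0,0,0,0,0,0])

```text
time_s: 40.8
eef_pos: [0.4977, -0.3964, 0.2016]
ee_rot: [[0.118, 0.993, -0.002], [0.993, -0.118, 0.002], [0.001, -0.002, -1.0]]
contact_force: [-0.1, 0.2, 0.3]
gripper_width: 0.0462
grip_force: 0.0
```

```bash
cat > lid.py <<'E'
from h import *
m=camera_model('wrist');im=grab_frame('wrist');save(im,'lid%d.png'%int(observe()['time_s']*100))
for b in blobs(im,(100,120,60),(120,255,255),2000)[:2]:
    P=[onz(m,p,.011)[:2].round(4) for p in cv2.boxPoints(b[1])]; print('plate',b[0],b[1],P,np.mean(P,0))
for b in blobs(im,(0,0,180),(179,70,255),150,(180,150,470,345))[:3]:
    P=[onz(m,p,.047)[:2].round(4) for p in cv2.boxPoints(b[1])]; print('bar',b[0],b[1],P,np.mean(P,0))
E
python3 lid.py; python3 d.py 0.498 -0.426 0.1 1.459; ls pics
```

```text
plate 8842.5 ((327.5, 243.5), (111.0, 83.0), 90.0) [array([ 0.4704, -0.3703]), array([ 0.541 , -0.3786]), array([ 0.5322, -0.4818]), array([ 0.4557, -0.4727])] [ 0.499825 -0.42585 ]
plate 4515.5 ((81.2956771850586, 235.50100708007812), (78.07282257080078, 81.89654541015625), 32.195735931396484) [array([ 0.2204, -0.3967]), array([ 0.2822, -0.3396]), array([ 0.3333, -0.3838]), array([ 0.274 , -0.4445])] [ 0.277475 -0.39115 ]
bar 1717.5 ((219.410888671875, 316.5616760253906), (82.2740249633789, 54.21637725830078), 3.4893248081207275) [array([ 0.3601, -0.4861]), array([ 0.3744, -0.4363]), array([ 0.4422, -0.4485]), array([ 0.4311, -0.4986])] [ 0.40195  -0.467375]
bar 1248.0 ((402.95587158203125, 315.92645263671875), (65.34095764160156, 32.92772674560547), 59.03623962402344) [array([ 0.5324, -0.4631]), array([ 0.5568, -0.4507]), array([ 0.5828, -0.5062]), array([ 0.5575, -0.5199])] [ 0.557375 -0.484975]
bar 1017.0 ((328.5498962402344, 253.44741821289062), (67.10615539550781, 16.661191940307617), 88.53119659423828) [array([ 0.4966, -0.3932]), array([ 0.5097, -0.3944]), array([ 0.505 , -0.4511]), array([ 0.4913, -0.4499])] [ 0.50065 -0.42215]
t 40.85 p [ 0.4982 -0.3952  0.202 ] w 0.0466
[ 0.498 -0.426  0.1    1.459] shift cm [-3.06  0.33 10.2 ] turn [-0.001 -0.001 -0.004]
crop1.png
lid4085.png
side1.png
top1.png
w1.png
w10.png
w11.png
w12.png
w13.png
w14.png
w15.png
w16.png
w2.png
w3.png
w4.png
w5.png
w6.png
w7.png
w8.png
w9.png
```

```bash
python3 d.py 0.500 -0.425 0.018 1.468
```

```text
t 40.85 p [ 0.4982 -0.3952  0.202 ] w 0.0466
[ 0.5   -0.425  0.018  1.468] shift cm [-2.94  0.49 18.4 ] turn [-0.001 -0.001 -0.013]
```

Call:
move_arm(plan=[-2.95,0.5,3,0,0,-0.012,0,0,3,0,0,0,0,0,3,0,0,0,0,0,3,0,0,0,0,0,3,0,0,0,0,0,1.5,0,0,0,0,0,0,0,0,0,0,0,0,0,0,0])

```text
time_s: 41.65
eef_pos: [0.5007, -0.4256, 0.0388]
ee_rot: [[0.103, 0.995, 0.0], [0.995, -0.103, -0.0], [0.0, 0.0, -1.0]]
contact_force: [0.5, 0.3, 0.1]
gripper_width: 0.0462
grip_force: 0.0
```

```bash
python3 lid.py|grep -v 'plate 4'; python3 d.py 0.500 -0.425 0.018 1.468; ls pics|grep lid
```

```text
plate 25315.5 ((319.0, 279.0), (190.0, 154.0), 90.0) [array([ 0.4697, -0.3713]), array([ 0.5409, -0.3787]), array([ 0.5359, -0.4811]), array([ 0.4533, -0.4725])] [ 0.49995 -0.4259 ]
bar 3099.0 ((318.5, 293.0), (102.0, 33.0), 90.0) [array([ 0.497 , -0.3917]), array([ 0.5099, -0.393 ]), array([ 0.5057, -0.4381]), array([ 0.4917, -0.4367])] [ 0.501075 -0.414875]
bar 1480.0 ((236.14999389648438, 315.54998779296875), (35.417503356933594, 62.929317474365234), 18.43494987487793) [array([ 0.4526, -0.4308]), array([ 0.4658, -0.4046]), array([ 0.4787, -0.4109]), array([ 0.4661, -0.4376])] [ 0.4658   -0.420975]
bar 1192.0 ((402.880859375, 316.1480407714844), (65.97242736816406, 32.0849494934082), 57.2647705078125) [array([ 0.5226, -0.418 ]), array([ 0.534 , -0.4115]), array([ 0.548 , -0.4385]), array([ 0.5362, -0.4457])] [ 0.5352   -0.428425]
t 41.7 p [ 0.5009 -0.426   0.0394] w 0.0462
[ 0.5   -0.425  0.018  1.468] shift cm [ 0.09 -0.1   2.14] turn [ 0.001  0.001 -0.001]
lid4085.png
lid4170.png
```

Call:
move_arm(plan=[0,0,1.2,0,0,0,0,0,0.9,0,0,0,0,0,0,0,0,0,0,0,0,0,0,0])

```text
time_s: 42.1
eef_pos: [0.4998, -0.4261, 0.0169]
ee_rot: [[0.104, 0.995, -0.0], [0.995, -0.104, 0.0], [0.0, -0.0, -1.0]]
contact_force: [0.3, 0.5, -0.5]
gripper_width: 0.0467
grip_force: 0.0
```

Call:
move_arm(plan=[0,0,0,0,0,0,0,0,0,0,0,0,0,0,0,0,0,0,0,0,0,0,0,0,0,0,0,0,0,0,0,0,0,0,0,0], hand=0.05, grip_force=25)

```text
time_s: 42.7
eef_pos: [0.5, -0.4262, 0.0172]
ee_rot: [[0.104, 0.995, 0.0], [0.995, -0.104, -0.0], [-0.0, 0.0, -1.0]]
contact_force: [-0.9, 0.1, 1.2]
gripper_width: 0.0137
grip_force: 25.0
```

Call:
move_arm(plan=[0,0,-2,0,0,0,0,0,-3,0,0,0,0,0,-4,0,0,0,0,0,-4,0,0,-0.07,0,0,-3,0,0,-0.07,0,0,0,0,0,0,0,0,0,0,0,0])

```text
time_s: 43.4
eef_pos: [0.4997, -0.4264, 0.1772]
ee_rot: [[-0.034, 0.999, 0.0], [0.999, 0.034, -0.001], [-0.001, 0.0, -1.0]]
contact_force: [-0.7, 1.4, -2.0]
gripper_width: 0.0141
grip_force: 25.0
```

```bash
python3 - <<'E'
from h import *
m=camera_model('wrist');p=observe()['eef_pos'];R=observe()['ee_rot'];im=grab_frame('wrist');save(im,'w17.png')
for b in blobs(im,(100,120,60),(120,255,255),2000,(150,100,500,400))[:1]:
    for q in cv2.boxPoints(b[1]): print(q,(R.T@(onz(m,q,p[2]-.007)-p)).round(4))
E
python3 d.py 0.4433 -0.0795 0.175 1.616
```

```text
[235. 190.] [ 0.0513 -0.0356  0.007 ]
[408. 190.] [0.0514 0.0365 0.007 ]
[408. 342.] [-0.0201  0.0409  0.007 ]
[235. 342.] [-0.0201 -0.04    0.007 ]
t 43.45 p [ 0.4992 -0.4261  0.1762] w 0.0139
[ 0.4433 -0.0795  0.175   1.616 ] shift cm [34.88 -4.02  0.12] turn [-0.001 -0.001 -0.011]
```

View pics/w17.png

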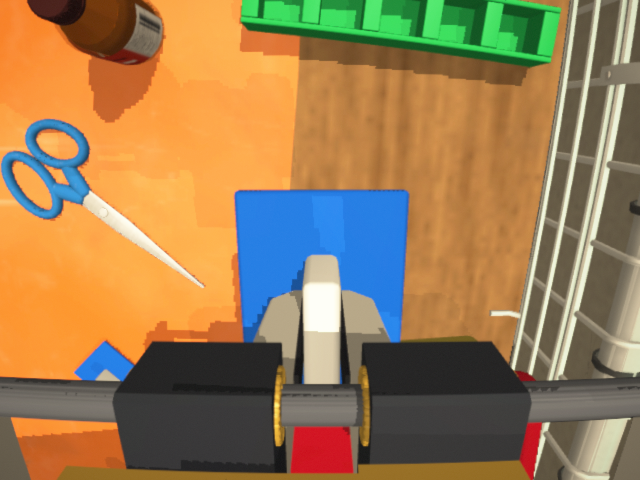

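The lid is held square and centred: plate corners (235,190), (408,190). I'll carry it over to the port.

Call:
move_arm(plan=[3.87,-0.45,0,0,0,-0.011,3.87,-0.45,0,0,0,0,3.87,-0.45,0,0,0,0,3.87,-0.45,0,0,0,0,3.87,-0.45,0,0,0,0,3.87,-0.45,0,0,0,0,3.87,-0.45,0,0,0,0,3.87,-0.45,0,0,0,0,3.87,-0.45,0,0,0,0,0,0,0,0,0,0])

```text
time_s: 44.45
eef_pos: [0.4423, -0.0754, 0.1763]
ee_rot: [[-0.052, 0.999, -0.002], [0.999, 0.052, 0.002], [0.002, -0.002, -1.0]]
contact_force: [0.8, -0.6, -0.7]
gripper_width: 0.0137
grip_force: 25.0
```

Call:
move_arm(plan=[0,0,2,0,0,0,0,0,2,0,0,0,0,0,0,0,0,0,0,0,0,0,0,0])

```text
time_s: 44.85
eef_pos: [0.4432, -0.0802, 0.1365]
ee_rot: [[-0.046, 0.999, -0.002], [0.999, 0.046, 0.0], [0.001, -0.002, -1.0]]
contact_force: [-0.0, 0.4, -1.3]
gripper_width: 0.0138
grip_force: 25.0
```

```bash
python3 d.py 0.4433 -0.0795 0.102 1.614; python3 - <<'E'
from h import *
im=grab_frame('wrist');save(im,'w18.png');print(observe()['qpos'])
E
```

```text
t 44.85 p [ 0.4432 -0.0802  0.1365] w 0.0138
[ 0.4433 -0.0795  0.102   1.614 ] shift cm [0.07 0.01 3.45] turn [-0.002 -0.001  0.003]
[ 0.47358879  0.46045868 -0.56908404  2.26362753  0.48744393  0.53583566
 -0.42866471]
```

View pics/w18.png

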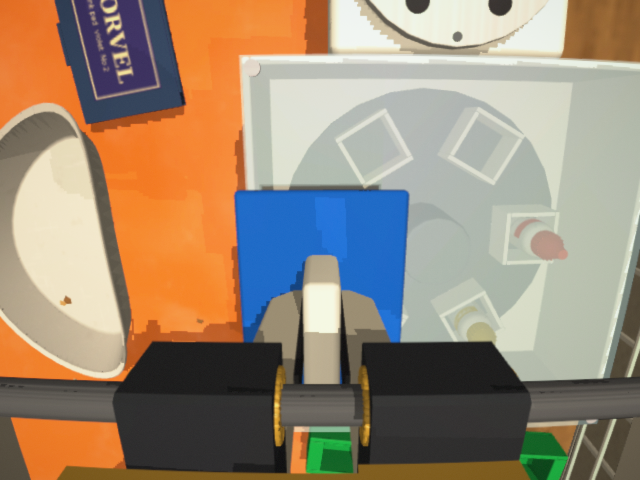

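Call:
move_arm(plan=[0.06,0,1.2,0,0,0,0,0,1.2,0,0,0,0,0,0.3,0,0,0,0,0,0.3,0,0,0,0,0,0.3,0,0,0,0,0,0.1,0,0,0,0,0,0,0,0,0,0,0,0,0,0,0])

```text
time_s: 45.7
eef_pos: [0.4438, -0.0795, 0.1033]
ee_rot: [[-0.046, 0.999, 0.0], [0.999, 0.046, -0.0], [-0.0, 0.0, -1.0]]
contact_force: [1.0, -0.3, -1.3]
gripper_width: 0.0141
grip_force: 25.0
```

Call:
move_arm(plan=[0,0,0.15,0,0,0,0,0,0,0,0,0,0,0,0,0,0,0])

```text
time_s: 46.0
eef_pos: [0.4439, -0.0795, 0.102]
ee_rot: [[-0.046, 0.999, 0.001], [0.999, 0.046, -0.0], [-0.0, 0.001, -1.0]]
contact_force: [-0.2, 0.1, 5.2]
gripper_width: 0.0134
grip_force: 25.0
```

Call:
move_arm(plan=[0,0,0,0,0,0,0,0,0,0,0,0,0,0,0,0,0,0,0,0,0,0,0,0], hand=0.45)

```text
time_s: 46.4
eef_pos: [0.4437, -0.0795, 0.1016]
ee_rot: [[-0.046, 0.999, -0.0], [0.999, 0.046, 0.0], [0.0, -0.0, -1.0]]
contact_force: [-0.2, 0.1, 0.4]
gripper_width: 0.0398
grip_force: 0.0
```

Call:
move_arm(plan=[0,0,-2,0,0,0,0,0,-3,0,0,0,0,0,-4,0,0,0,0,0,-4,0,0,0,4,0,0,0,0,0,4,0,0,0,0,0,4,0,0,0,0,0,0,0,0,0,0,0,0,0,0,0,0,0])

```text
time_s: 47.3
eef_pos: [0.438, 0.0409, 0.2316]
ee_rot: [[-0.049, 0.999, -0.0], [0.999, 0.049, -0.0], [-0.0, -0.0, -1.0]]
contact_force: [-0.1, -1.5, -0.3]
gripper_width: 0.042
grip_force: 0.0
```

I've used all 14 views, so I'll check the result numerically: lid plate size and pose at z=0.096, and knob height across the two fixed views.

Call:
move_arm(plan=[-4,4,-1,0,0,0,-4,4,-1,0,0,0,-4,4,0,0,0,0,-4,4,0,0,0,0,-4,4,0,0,0,0,-4,2,0,0,0,0,-4,0,0,0,0,0,0,0,0,0,0,0,0,0,0,0,0,0])

```text
time_s: 48.2
eef_pos: [0.6443, -0.2089, 0.2478]
ee_rot: [[-0.042, 0.999, -0.002], [0.999, 0.042, 0.0], [0.0, -0.002, -1.0]]
contact_force: [-0.5, 1.3, -0.6]
gripper_width: 0.0417
grip_force: 0.0
```

```bash
python3 - <<'E'
from h import *
np.set_printoptions(precision=4,suppress=True)
t=grab_frame('top');mt=camera_model('top');s=grab_frame('side');ms=camera_model('side')
for nm,im,m in(('top',t,mt),('side',s,ms)):
    c=proj(m,[.4433,-.0795,.1])[0].astype(int)
    for b in blobs(im,(100,100,50),(122,255,255),100,(c[0]-45,c[1]-45,c[0]+45,c[1]+45))[:2]:
        P=np.array([onz(m,p,.096)[:2] for p in cv2.boxPoints(b[1])]);print(nm,'lid',b[0],b[1],P.tolist(),P.mean(0))
    for z in(.120,):
        k=proj(m,[.547,.1,z])[0].astype(int)
        bb=blobs(im,(0,150,70),(8,255,255),20,(k[0]-20,k[1]-20,k[0]+20,k[1]+20))
        for b in bb[:1]: print(nm,'knob',b[0],b[1][0],'pred home .112',proj(m,[.5462,.1,.112]),'pred 8mm up',proj(m,[.5462,.1,.120]))
        if nm=='top': kt=b[1][0] if bb else None
        elif bb and kt is not None: print(tri(mt,kt,ms,b[1][0]))
s1=cv2.cvtColor(cv2.imread('pics/side1.png'),4)
k=proj(ms,[.4625,.095,.112])[0].astype(int)
for b in blobs(s1,(0,150,70),(8,255,255),20,(k[0]-20,k[1]-20,k[0]+20,k[1]+20))[:1]: print('start knob side',b[0],b[1][0],'pred home',proj(ms,[.4635,.096,.112]))
E
```

```text
top lid 1165.0 ((279.1724853515625, 244.81307983398438), (29.61631965637207, 41.526790618896484), 87.70938873291016) [[0.4769699512494545, -0.026535644588798285], [0.48176461967302897, -0.12873437079715175], [0.4089462410667828, -0.13238771693255766], [0.404085514543542, -0.030688215186960854]] [ 0.4429 -0.0796]
top knob 52.0 (206.0, 203.0) pred home .112 [[206.5661 201.8197]] pred 8mm up [[205.9607 201.3175]]
side lid 545.0 ((301.8448486328125, 272.3620910644531), (28.887418746948242, 34.40229034423828), 23.198591232299805) [[0.4761185973019065, -0.019503627355387576], [0.4885962653511396, -0.14091023886759424], [0.4110093124842128, -0.12056638434706013], [0.4049916339171272, -0.0041574645049186065]] [ 0.4452 -0.0713]
side knob 77.5 (230.8599853515625, 305.5199890136719) pred home .112 [[230.3464 305.0245]] pred 8mm up [[229.9638 302.3606]]
(array([0.5436, 0.1014, 0.1126]), np.float64(0.0009858016683983008))
start knob side 76.0 (267.5, 313.5) pred home [[266.3792 313.0378]]
```

```bash
python3 -c "
from bench import r
print(r.hand_in())"
```

```text
the job is handed in; nothing more can be done
None
```

Job handed in at about 48 s of robot time: the three vials in the rack (red, yellow, blue) are in the carousel, the crank pin is home at the fourth hole with the next pocket, which got no vial, beneath the port, and the blue lid is seated; the lid and pin were checked by measurement only, my picture views being used up, and I kept clear of the bottle and stamp but did not re-measure them.

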